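# Load the imaging turntable and hold its index plunger out

## Robot

A 7-joint arm with a two-finger parallel gripper is mounted at the origin on a cart in front of the work surface, level with it; the furniture and walls round the work are solid. World frame = base frame: x ahead of the robot, y to its left, z up, the work surface at z = 0. Lengths are in m, angles in rad, forces in N, time in s.
With the tool pointing down it reaches from about 0.4 to 0.85 m from the base axis. Payload 4.5 kg.
Tool frame: the origin (TCP) lies at the very end of the fingers, on their centre line; the grasp point (between the pads) lies 19 mm behind it (arm.pinch_z is the distance from the TCP to the grasp point, in m); z points along the fingers, y is the direction in which the jaws open and shut (so a half turn about z gives the same grasp; the last joint's range is limited). The gripper opens to 88 mm and grips with 3 to 60 N. Pads are 18 mm wide; open, the fingers measure 123 mm over their backs; the gripper's body (75 mm by 187 mm) begins 45 mm behind the grasp point.
Start: joints at [-1.104, 0.689, -0.195, 1.565, 0.157, 0.902, -0.215], TCP at [0.262, 0.567, 0.239] pointing down, gripper open.
Joint ranges: [-3.01, 3.01], [-0.46, 2.08], [-1.47, 1.51], [0.13, 2.56], [-1, 4.14], [0.04, 2.09], [-2.66, 2.66]. Speed limits (rad/s): [2.57, 2.57, 3.14, 3.14, 3.14, 3.14, 3.14].

## Interface

Orientations are given as a unit quaternion [w, x, y, z].
In Python, from cell import status, viewer, arm gives the robot as it stands.
- The arm moves only by the tool send_rows, never from a script. Its argument "motion" is a list of rows, each an object with "xyz": the shift along the tool's x, y, z in mm, a list of three; "delta_rot": the turn, a rotation vector about the tool's x, y, z in rad, a list of three. In form: [{"xyz": [dx, dy, dz], "delta_rot": [wx, wy, wz]}, ...]. A call has 1 to 12 rows; each row is the pose to reach, as a shift and turn from the pose measured when the call began, along the tool's axes at that moment; what a row does not reach only later rows make up. A row lasts 1/8 s, in which the tool goes at most 62.5 mm and 10.7 degrees, less where a joint would pass 70% of its speed; a pose out of reach is approached as far as the arm can. A call with a gripper value outside its range is refused whole. "fingers" is the closure, from 0 (fully open) to 1 (shut), set as the call begins (left out, the last holds). The fingers move at their own pace and stop on an object; the grip force is fixed at half the most. Time passes only in rows, so rows that repeat a pose let the fingers close. It gives the time, the measured TCP pose, the force and the opening at its end, in the units of the state.
- status.get_obs(): the state, without advancing time (a new reading comes with each control period).
- viewer.capture(name): name is "scene" or "top" or "wrist"; returns (picture, depth): 480x640x3 uint8, red, green, blue; 480x640 float32, m along the optical axis (not along the pixel's ray), 0 where there is no reading.
- viewer.camera_params(name): a dict with "fx", "fy", "cx", "cy" (pixels), "world_from_camera" (4x4, takes a point from camera to world coordinates). Camera axes: x right, y up, looking along -z (the intrinsics and any distortion apply to the point x, -y, -z); pixel columns grow to the right and rows downward; lengths in m; the calibration is good to about 2 mm. The wrist camera is an equidistant fisheye: a pixel r from the principal point sees the ray r / f radians off the axis. A picture is of the moment at which its call begins: read the wrist's pose just before it. camera_params takes no time and is no camera call; for the wrist camera it gives the pose at the moment of the call.
- arm.close_job(): hands the job in, once; it reports no verdict.
The state is a dict: "time_s": time; "q": joint angles; "dq": joint speeds; "tau": joint torques, N m; "position": TCP position; "tool_rot": TCP orientation; "contact_force": force on the tool from outside, world axes, zero at the start; "moment": the same for the moment, N m; "grip_width": finger opening in m.
Only numpy, scipy, OpenCV 4.12 (cv2) and the standard library are available. Lean on these libraries where they do the work, as an engineer would, in place of code of your own. Each camera call takes 0.05 s, during which the arm holds its last target.

## Task

Take the slide carrier with the orange grip out of the white storage stand, slide it edgewise down into the slot of the black block on the turntable until it sits fully home, and let go of it. Then grip the black knob of the sprung index plunger, pull it straight up as far as it will go so that its pin is clear of the hole in the turntable, and finish while still holding it up there so that a colleague can turn the table. Leave the blue carrier, the timer and the amber jar where they stand.

Things in the scene. Friction and masses are not known exactly. Their poses are not given: they have to be found in the camera images.
- stage: Fixed imaging turntable: grey base, aluminium disc 188 mm across, top 26 mm above the worktop; the disc does not turn. Origin on its axis at the worktop. At its centre a black block 36 (x) by 80 (y) mm, top 60 mm above the worktop, with one vertical slot along y. At y = +80 mm a grey arm (26 mm wide, top 62 mm above the worktop), from a post outside the rim, carries the plunger.
- slot_mouth (a point): Centre of the slot's mouth on top of the black block, 60 mm above the worktop. Axes as the stage's: the slot is 58 mm long along y and 8 mm wide along x, mouth flared by 3 mm on each side.
- slot_floor (a point): Centre of the slot's floor, 28 mm below its mouth and 32 mm above the worktop; axes as the stage's. A carrier is home when its lower edge stands on this floor.
- seat_hole (a point): Mouth of the hole in the disc in which the plunger's pin sits, on the disc's top straight below the knob; axes as the stage's.
- plunger (a joint): Travel of the sprung index plunger straight up, m: 0 with its pin seated 8 mm deep in the hole, 0.014 pulled fully up against its stop. A spring pulls it back: about 5 N at the start of the travel, 9 N at the stop. It does not stay up by itself.
- plunger_knob (a point): Middle of the black knob's grip, on the plunger's axis, 92 mm above the worktop when seated; rises with it. Upright cylinder 21 mm across with a red band, 12 mm below to 10 mm above this point, then a flange 29 mm across (top 18 mm above this point). Below it the brass barrel, 18 mm across, reaches down to the arm (24 mm lock nut there, top 66 mm above the worktop).
- pin_tip (a point): Lower end of the plunger's 8 mm steel pin, 74 mm below point plunger_knob; rises with the plunger.
- stand: White storage stand, fixed to the worktop, 44 mm (x) by 156 mm (y) by 30 mm; origin at the centre of its underside. Two slots along its y, centred 38 mm either side of its centre, each 9 mm by 60 mm and 24 mm deep; each holds one carrier. Which carrier stands in which slot varies.
- carrier_orange_grip (a point): Middle of the orange grip of the loose carrier to be loaded (50 g). Upright flat plate: grey blade 5 mm thick (x), 54 mm wide (y), 48 mm tall with a white window; above it the grip, 10 mm thick (x), 36 mm wide (y), 24 mm tall. z is up, x across its thickness; both ways round are alike. Blade's lower edge 58 mm below this point.
- carrier_orange_foot (a point): Middle of the lower edge of the orange carrier's blade; axes as its grip's.
- carrier_blue_grip (a point): Middle of the blue grip of the other carrier, of the same shape and size, in the other slot of the stand; to be left there.
- carrier_orange: The orange carrier; origin at the middle of the blade's lower edge.
- timer: White lab timer, 62 x 65 x 18 mm, loose; origin at the centre of its underside. Bystander.
- amber_jar: Small amber jar with black cap, 52 mm across, 89 mm tall, loose; origin at the centre of its underside. Bystander.
There are look-alikes about, which are no part of the job. What is shaped like the stage but green is not meant.

How it is judged:
By the outcome, as a careful person would: the job done as asked, in the order asked, and still so for the second after the job is handed in, while the arm keeps its last pose, push and grip.
It also fails if it takes over 61 s, if anything falls off the work surface, if the arm or the gripper's body presses on something with over 40 N, if the wrist force passes 120 N, or if a joint passes its speed limit or range.

## Working session

There is one attempt and no reset: what is moved stays moved. The work goes in short steps, Python scripts to look and compute and a tool call to move; the robot and the scene stay as the last step left them, time stands still between calls to the robot, and variables do not carry over. Pictures are saved under pics/ and viewed, and the job is handed in when it is done.

Besides the shell and the picture viewer there is one more tool, called after ">>>" as name(argument=value, ...) on one line, values as JSON. send_rows: Moves the arm, as the interface text tells. Its arguments: {"type":"object","properties":{"motion":{"type":"array","items":{"type":"object","properties":{"xyz":{"type":"array","items":{"type":"number"}},"delta_rot":{"type":"array","items":{"type":"number"}}}}},"fingers":{"type":"number"}},"required":["motion"]}

```bash
mkdir -p pics; ls; python3 - <<'E'
from cell import status, viewer, arm
import cv2,numpy as np
print(status.get_obs())
for n in ["scene","top","wrist"]:
    p,d=viewer.capture(n); cv2.imwrite(f"pics/{n}0.png",p[:,:,::-1]); np.save(f"pics/{n}0_d.npy",d); c=viewer.camera_params(n); print(n,c)
    np.save(f"pics/{n}0_T.npy",c["world_from_camera"])
print(arm.pinch_z)
E
```

```text
pics
{'time_s': 0.0, 'q': array([-1.10423764,  0.68995573, -0.19452391,  1.56632985,  0.15728888,
        0.90248286, -0.21509206]), 'dq': array([ 1.10120676e-03, -2.86152076e-04,  4.94628797e-05,  1.19248855e-03,
       -7.72459250e-04, -7.13741909e-04,  1.12885631e-03]), 'tau': array([-2.28350341e-04, -5.27565265e+01, -1.26691606e+00, -1.53435838e+01,
       -5.25682827e-02,  6.32223731e-03,  1.69573773e-04]), 'position': array([0.26188724, 0.56680326, 0.23793168]), 'tool_rot': array([-1.35047618e-04,  2.14650113e-01,  9.76690602e-01, -8.82270435e-04]), 'contact_force': array([-0.15632487,  0.48262313,  0.36717259]), 'moment': array([-0.00812736,  0.00124878, -0.02465221]), 'grip_width': 0.08785763749716674}
scene {'fx': 551.8696315313468, 'fy': 551.8696315313468, 'cx': 317.12546985868704, 'cy': 238.33057961685262, 'world_from_camera': array([[ 0.51138829,  0.61183002, -0.60344515, -0.21542851],
       [-0.85929983,  0.37164099, -0.35140684, -0.47651225],
       [ 0.0092637 ,  0.69824566,  0.71579828,  0.98468714],
       [ 0.        ,  0.        ,  0.        ,  1.        ]])}
top {'fx': 612.5050813168624, 'fy': 612.5050813168624, 'cx': 318.55588251657235, 'cy': 245.31894981540688, 'world_from_camera': array([[ 0.15702804,  0.94437824, -0.28894972,  0.18028156],
       [-0.9875747 ,  0.15198973, -0.03994166, -0.09114266],
       [ 0.00619735,  0.29163139,  0.9565107 ,  1.35963747],
       [ 0.        ,  0.        ,  0.        ,  1.        ]])}
wrist {'fx': 371.64829954431775, 'fy': 371.64829954431775, 'cx': 317.12076128986024, 'cy': 236.5925221512015, 'world_from_camera': array([[ 0.41869754, -0.86624604, -0.27259892,  0.19108002],
       [ 0.90812417,  0.39882841,  0.12746133,  0.59995841],
       [-0.00169268, -0.30092141,  0.95364744,  0.38422618],
       [ 0.        ,  0.        ,  0.        ,  1.        ]])}
0.0187
```

View pics/scene0.png

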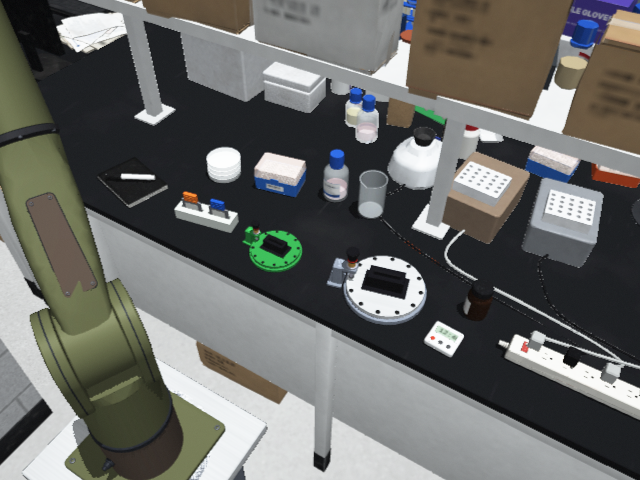

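View pics/top0.png

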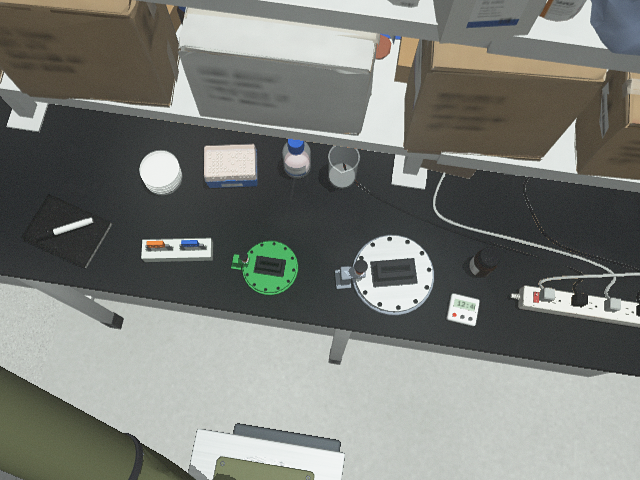

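View pics/wrist0.png

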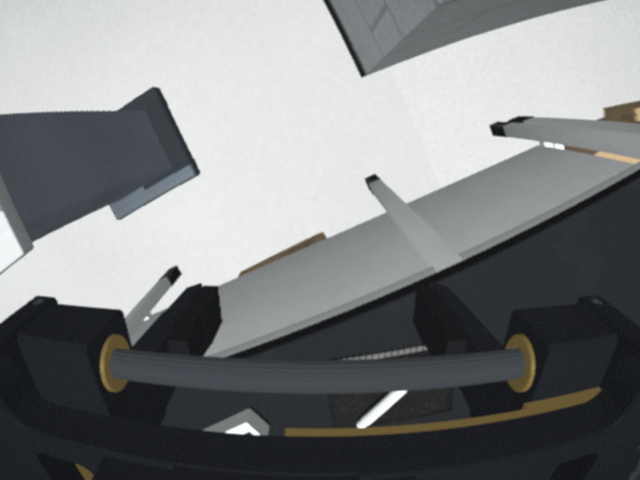

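```bash
cat > h.py <<'E'
import numpy as np,cv2
from cell import status,viewer,arm
def world(c,u,v,d,fish=False):
    T=np.array(c["world_from_camera"]); x=(u-c["cx"])/c["fx"]; y=(v-c["cy"])/c["fy"]
    if fish:
        r=np.hypot(x,y); s=np.where(r>1e-9,np.tan(r)/np.maximum(r,1e-9),1); x=x*s;y=y*s
    p=np.stack([x*d,-y*d,-d*np.ones_like(x)],-1)
    return p@T[:3,:3].T+T[:3,3]
def cloud(c,d,fish=False):
    v,u=np.mgrid[:480,:640].astype(float)
    return world(c,u,v,d,fish)
def proj(c,P,fish=False):
    T=np.array(c["world_from_camera"]); q=(np.asarray(P,float)-T[:3,3])@T[:3,:3]
    x=q[...,0]/-q[...,2]; y=-q[...,1]/-q[...,2]
    if fish:
        r=np.hypot(x,y); s=np.where(r>1e-9,np.arctan(r)/np.maximum(r,1e-9),1); x=x*s;y=y*s
    return np.stack([c["cx"]+c["fx"]*x,c["cy"]+c["fy"]*y],-1)
def save(n,name,crop=None,k=1):
    T=viewer.camera_params(n); p,d=viewer.capture(n)
    im=p[:,:,::-1].copy()
    if crop: u0,v0,u1,v1=crop; im=im[v0:v1,u0:u1]
    if k!=1: im=cv2.resize(im,None,fx=k,fy=k,interpolation=cv2.INTER_CUBIC)
    cv2.imwrite(f"pics/{name}.png",im); return T,p,d
def obs():
    o=status.get_obs(); print({k:np.round(o[k],4) for k in("time_s","position","tool_rot","contact_force","grip_width")}); return o
E
python3 - <<'E'
from h import *
for n,crops in (("top",[(130,220,310,300),(320,220,500,330)]),("scene",[(160,175,320,275),(320,235,500,360)])):
    im=cv2.imread(f"pics/{n}0.png"); d=np.load(f"pics/{n}0_d.npy"); c=viewer.camera_params(n); W=cloud(c,d)
    for i,(a,b,e,f) in enumerate(crops):
        cv2.imwrite(f"pics/{n}0_c{i}.png",cv2.resize(im[b:f,a:e],None,fx=4,fy=4,interpolation=cv2.INTER_CUBIC))
    hsv=cv2.cvtColor(im,cv2.COLOR_BGR2HSV)
    reg=np.zeros((480,640),bool); 
    a,b,e,f=crops[0]; reg[b:f,a:e]=1
    H,S,V=[hsv[...,i].astype(int) for i in range(3)]
    for nm,m in (("orange",(H>5)&(H<18)&(S>170)&(V>120)),("blue",(H>105)&(H<125)&(S>150)&(V>100))):
        m=m&reg&(d>0); P=W[m]; print(n,nm,m.sum(),np.percentile(P,[5,50,95],axis=0).round(4).tolist())
        pts=np.argwhere(m); print(pts.mean(0))
    print('table',W[350//1-50,300] , )
    m=reg&(V>190)&(S<40)&(d>0);P=W[m];P=P[(P[:,2]>.025)&(P[:,2]<.036)];
    r=cv2.minAreaRect((P[:,:2]*1000).astype(np.float32)); print('stand',len(P),P.mean(0),r)
    reg[:]=0;a,b,e,f=crops[1]; reg[b:f,a:e]=1
    m=reg&(V>150)&(S<40)&(d>0);P=W[m];P=P[(P[:,2]>.02)&(P[:,2]<.032)]
    hull=cv2.convexHull((P[:,:2]*1000).astype(np.float32)); print('disc',len(P),np.median(P[:,2]),cv2.minEnclosingCircle(hull),cv2.fitEllipse(hull))
    m=reg&(W[...,2]>.055)&(W[...,2]<.0635)&(d>0)&(V<70);P=W[m]
    print('blk',len(P),P.mean(0),cv2.minAreaRect((P[:,:2]*1000).astype(np.float32)))
    m=reg&(W[...,2]>.104)&(W[...,2]<.12)&(d>0);P=W[m]
    print('knobtop',len(P),P.mean(0) if len(P) else 0,cv2.minAreaRect((P[:,:2]*1000).astype(np.float32)) if len(P) else 0)
E
```

```text
top orange 61 [[0.5115, 0.3037, 0.0701], [0.5173, 0.3202, 0.0753], [0.5216, 0.3338, 0.0799]]
[242.59016393 154.13114754]
top blue 59 [[0.5256, 0.2292, 0.0694], [0.5306, 0.2421, 0.0742], [0.5367, 0.259, 0.0802]]
[241.94915254 189.49152542]
table [ 0.45642063 -0.01337602  0.00199217]
stand 709 [0.52107057 0.27914797 0.02995307] ((524.5701293945312, 282.322021484375), (45.621925354003906, 156.83795166015625), 9.929719924926758)
disc 2975 0.025676527860131637 ((527.67431640625, -266.9832458496094), 146.32945251464844) ((529.328369140625, -259.7818603515625), (189.1406707763672, 288.7391662597656), 159.75376892089844)
blk 203 [ 0.56390057 -0.29663156  0.0590915 ] ((563.2194213867188, -259.7343444824219), (48.59945297241211, 343.16015625), 12.802908897399902)
knobtop 141 [ 0.52735915 -0.13388966  0.10956181] ((527.5455932617188, -133.47360229492188), (27.8345890045166, 27.613584518432617), 9.35413932800293)
scene orange 125 [[0.5116, 0.303, 0.0013], [0.5164, 0.3189, 0.0682], [0.5751, 0.3833, 0.0776]]
[196.712 189.92 ]
scene blue 546 [[0.5274, 0.1356, 0.0044], [0.7004, 0.1994, 0.0316], [0.7517, 0.2566, 0.075]]
[190.22161172 264.92673993]
table [ 0.42736848 -0.05985932  0.00154597]
stand 418 [0.52844814 0.28001307 0.02981566] ((590.0872192382812, 294.9284973144531), (181.7298583984375, 156.51864624023438), 10.02816104888916)
disc 2410 0.025988327272204514 ((610.2679443359375, -276.2953796386719), 178.10755920410156) ((640.3838500976562, -355.0169372558594), (311.25347900390625, 513.5575561523438), 35.81654739379883)
blk 538 [ 0.55500038 -0.25505167  0.05951977] ((568.16259765625, -302.59307861328125), (41.00659942626953, 267.80419921875), 12.673179626464844)
knobtop 117 [ 0.52733547 -0.1338924   0.10939287] ((528.4464721679688, -133.121337890625), (28.6248836517334, 27.891080856323242), 67.42364501953125)
```

View pics/top0_c0.png

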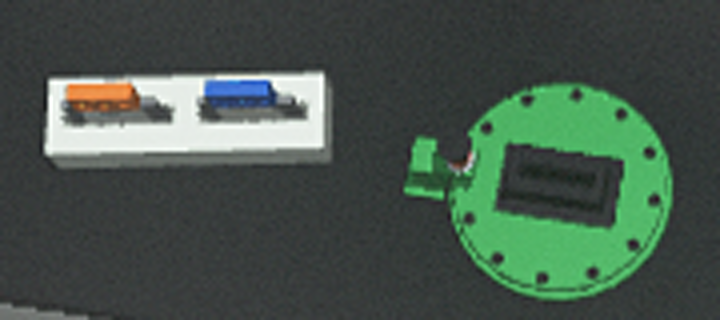

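View pics/top0_c1.png

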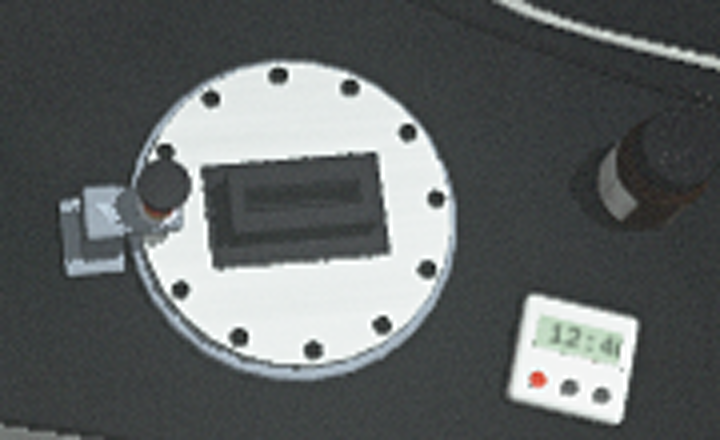

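View pics/scene0_c1.png

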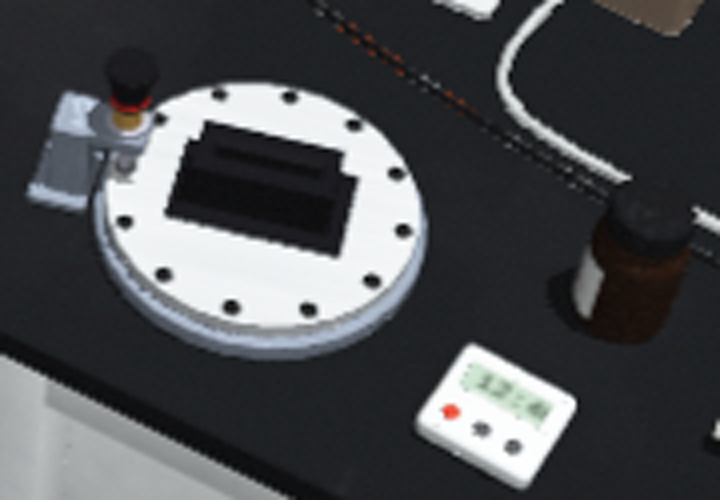

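View pics/scene0_c0.png

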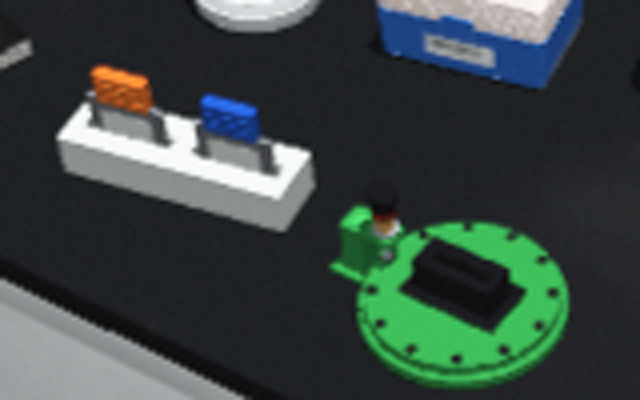

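```bash
python3 - <<'E'
from h import *
for n in("top","scene"):
    im=cv2.imread(f"pics/{n}0.png"); d=np.load(f"pics/{n}0_d.npy"); c=viewer.camera_params(n); W=cloud(c,d)
    x,y,z=W[...,0],W[...,1],W[...,2]
    V=im.max(-1)
    k=(527.4,-133.9)
    near=(np.hypot(x-.527,y+.225)<.16)&(d>0)
    m=near&(z>.02)&(z<.031)&(V>150); P=(W[m][:,:2]*1000).astype(np.float32)
    from scipy.optimize import least_squares
    # hull fit
    hull=cv2.convexHull(P)[:,0]
    f=least_squares(lambda p:np.hypot(hull[:,0]-p[0],hull[:,1]-p[1])-p[2],[527,-215,94],loss='soft_l1'); print(n,'disc',f.x,len(P))
    m=near&(z>.057)&(z<.0635)&(np.hypot(x-f.x[0]/1e3,y-f.x[1]/1e3)<.05)
    P=(W[m]*1000).astype(np.float32); print('block',len(P),P.mean(0),cv2.minAreaRect(P[:,:2].copy()))
    m=near&(z>.104)&(z<.12); P=(W[m]*1000).astype(np.float32); print('knob',cv2.minEnclosingCircle(P[:,:2].copy()))
    m=near&(z>.03)&(z<.056)&(np.hypot(x-f.x[0]/1e3,y-f.x[1]/1e3)<.035)
    P=(W[m]*1000).astype(np.float32); print('slot in',len(P),P.mean(0),cv2.minAreaRect(P[:,:2].copy()))
    ms=(abs(x-.52)<.06)&(abs(y-.28)<.1)&(z>.02)
    P=(W[ms&(z<.036)&(z>.025)]*1000).astype(np.float32); print('stand',cv2.minAreaRect(P[:,:2].copy()))
    P=(W[ms&(z>.076)]*1000).astype(np.float32); 
    for s,q in(("o",P[P[:,1]>280]),("b",P[P[:,1]<280])): print(s,len(q),q.mean(0),cv2.minAreaRect(q[:,:2].copy()))
E
```

```text
top disc [ 543.27968233 -218.5848789    93.53094105] 2909
block 376 [ 546.7812   -211.33305    59.850437] ((546.728515625, -211.22869873046875), (37.496910095214844, 80.22184753417969), 13.158646583557129)
knob ((527.4495849609375, -133.67823791503906), 14.580211639404297)
slot in 252 [ 540.55164  -217.76434    41.961258] ((542.7247314453125, -219.1332244873047), (64.79620361328125, 66.25780487060547), 65.75616455078125)
stand ((523.989990234375, 282.4537353515625), (46.9912223815918, 157.8459930419922), 10.870235443115234)
o 28 [515.96985 319.2463   77.97428] ((515.626708984375, 318.47998046875), (9.047887802124023, 34.42376708984375), 8.638589859008789)
b 32 [529.98535 245.33485  78.15865] ((529.8897094726562, 243.87303161621094), (9.946660995483398, 35.670387268066406), 8.681953430175781)
scene disc [ 532.12208325 -252.9280805   117.53467021] 2395
block 213 [ 550.1853   -229.786      59.958435] ((551.4345703125, -224.78900146484375), (40.48177719116211, 51.12482452392578), 12.961594581604004)
knob ((528.6061401367188, -133.0823516845703), 15.939188003540039)
slot in 172 [ 537.207   -238.06012   41.04683] ((537.70458984375, -247.05361938476562), (55.12139892578125, 58.32713317871094), 1.3881336450576782)
stand ((525.3431396484375, 282.2037353515625), (49.8333854675293, 159.01071166992188), 9.99236011505127)
o 14 [516.81537  316.46948   77.821785] ((517.2421264648438, 318.4512023925781), (10.710904121398926, 31.691837310791016), 8.483328819274902)
b 17 [530.85333 241.99199  77.69001] ((530.5968627929688, 241.9473114013672), (9.91805648803711, 33.352359771728516), 2.4815196990966797)
```

```bash
cat >> h.py <<'E'
from scipy.spatial.transform import Rotation as Ro
def Rdown(yd): # tool y at angle yd deg, z down
    a=np.radians(yd); y=np.array([np.cos(a),np.sin(a),0]); z=np.array([0,0,-1.]); x=np.cross(y,z); return np.stack([x,y,z],1)
def rel(P,yd):
    o=status.get_obs(); q=o["tool_rot"]; R=Ro.from_quat([q[1],q[2],q[3],q[0]]).as_matrix()
    y=R[:,1]; cur=np.degrees(np.arctan2(y[1],y[0])); 
    d=R.T@(np.asarray(P)-o["position"])*1000; rv=Ro.from_matrix(R.T@Rdown(yd)).as_rotvec()
    print("t",o["time_s"].__round__(3),"pos",o["position"].round(4),"yaw_y",round(cur,2),"-> mm",d.round(1),"rot",rv.round(4),"n",np.ceil(max(np.linalg.norm(d)/62,np.linalg.norm(rv)/.186)), "F",np.round(o["contact_force"],1),"w",round(o["grip_width"],4),"q",np.round(o["q"],2))
E
python3 - <<'E'
from h import *
rel([.517,.319,.20],10)
d=np.load("pics/scene0_d.npy");W=cloud(viewer.camera_params("scene"),d); 
for n in("top","scene"):
    d=np.load(f"pics/{n}0_d.npy");W=cloud(viewer.camera_params(n),d); P=W[(d>0)&(W[...,2]>.25)&(W[...,0]>.3)]; print(n,np.percentile(P,[0,1,5,50,100],axis=0).round(3))
    P=P[P[:,0]<P[:,0].min()+.1]; 
E
```

```text
t 0.15 pos [0.262  0.5669 0.2381] yaw_y 65.2 -> mm [-335.5 -118.1   38.3] rot [-1.200e-03  8.000e-04  9.635e-01] n 6.0 F [0.2 0.4 0.6] w 0.0881 q [-1.1   0.69 -0.19  1.57  0.16  0.9  -0.22]
top [[ 0.608 -0.556  0.424]
 [ 0.616 -0.489  0.435]
 [ 0.628 -0.437  0.451]
 [ 0.642 -0.095  0.614]
 [ 0.846  0.526  0.865]]
scene [[ 0.629 -0.572  0.25 ]
 [ 0.633 -0.541  0.286]
 [ 0.635 -0.503  0.436]
 [ 0.642 -0.268  0.51 ]
 [ 0.982  0.749  0.661]]
```

>>> send_rows(motion=[{"xyz": [-34, -12, 7], "delta_rot": [0, 0, 0.1]}, {"xyz": [-75, -26, 15], "delta_rot": [0, 0, 0.21]}, {"xyz": [-115, -41, 23], "delta_rot": [0, 0, 0.33]}, {"xyz": [-155, -55, 32], "delta_rot": [0, 0, 0.45]}, {"xyz": [-195, -69, 40], "delta_rot": [0, 0, 0.57]}, {"xyz": [-235, -83, 48], "delta_rot": [0, 0, 0.69]}, {"xyz": [-275, -97, 56], "delta_rot": [0, 0, 0.8]}, {"xyz": [-310, -109, 63], "delta_rot": [0, 0, 0.9]}, {"xyz": [-335, -118, 68], "delta_rot": [0, 0, 0.96]}, {"xyz": [-335, -118, 68], "delta_rot": [0, 0, 0.96]}, {"xyz": [-335, -118, 68], "delta_rot": [0, 0, 0.96]}], fingers=0)

```text
time_s: 1.52
position: [0.5152, 0.3211, 0.1704]
tool_rot: [-0.001, 0.64, 0.768, -0.0]
contact_force: [-0.1, 0.2, 0.1]
grip_width: 0.088
```

```bash
python3 - <<'E'
from h import *
rel([.5165,.319,.045],9)
c,p,d=save("wrist","w1"); np.save("pics/w1_d.npy",d); np.save("pics/w1_T.npy",c["world_from_camera"])
E
```

```text
t 1.525 pos [0.5152 0.3211 0.1704] yaw_y 10.38 -> mm [ -2.4   1.1 125.4] rot [-0.0016 -0.0005  0.0242] n 3.0 F [-0.1  0.2  0.1] w 0.088 q [-0.65  0.75  0.03  1.69 -0.03  0.7  -0.42]
```

View pics/w1.png

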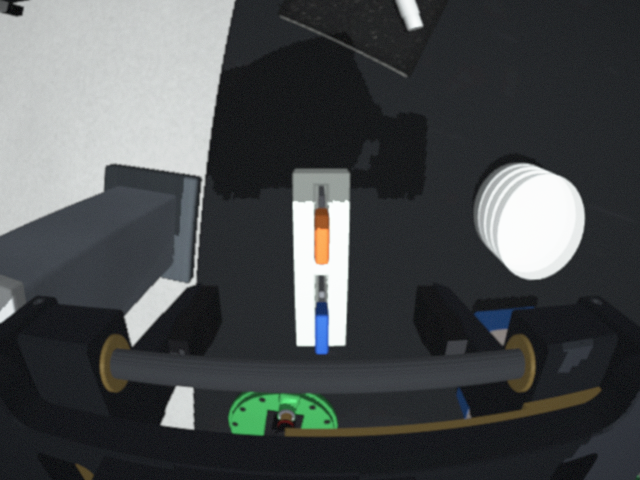

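```bash
python3 - <<'E'
from h import *
c=viewer.camera_params("wrist"); d=np.load("pics/w1_d.npy"); im=cv2.imread("pics/w1.png"); W=cloud(c,d,True)
hsv=cv2.cvtColor(im,cv2.COLOR_BGR2HSV);H,S,V=[hsv[...,i].astype(int) for i in range(3)]
m=(H>5)&(H<18)&(S>150)&(V>100)&(d>0); m[:,:300]=0;m[:150]=0;m[300:]=0;m[:,340:]=0
P=W[m]*1000; print(len(P),np.percentile(P,[2,50,98],axis=0).round(1))
P=P[P[:,2]>72].astype(np.float32); print(len(P),P.mean(0),cv2.minAreaRect(P[:,:2].copy()))
x,y,z=[W[...,i] for i in range(3)]
ms=(abs(x-.52)<.06)&(abs(y-.28)<.1)&(z<.035)&(z>.025); P=(W[ms]*1000).astype(np.float32); print('stand',P[:,2].mean(),cv2.minAreaRect(P[:,:2].copy()))
E
```

```text
669 [[511.6 306.6  60.8]
 [517.1 324.3  76.1]
 [523.1 339.2  77.5]]
613 [517.3612  322.8717   76.13299] ((517.69384765625, 322.19268798828125), (8.921843528747559, 34.65299606323242), 10.31464958190918)
stand 30.212473 ((524.6505126953125, 283.8555908203125), (44.79652786254883, 157.3619842529297), 10.548018455505371)
```

```bash
python3 - <<'E'
from h import *
rel([.5174,.321,.046],10.3)
E
```

```text
t 1.575 pos [0.515  0.3215 0.1705] yaw_y 10.42 -> mm [ -1.    2.4 124.5] rot [-0.0015 -0.0007  0.002 ] n 3.0 F [-0.5  0.5 -0.2] w 0.088 q [-0.65  0.75  0.03  1.69 -0.03  0.7  -0.42]
```

>>> send_rows(motion=[{"xyz": [0, 1, 25], "delta_rot": [0, 0, 0]}, {"xyz": [-1, 2, 55], "delta_rot": [0, 0, 0]}, {"xyz": [-1, 2, 85], "delta_rot": [0, 0, 0]}, {"xyz": [-1, 2, 110], "delta_rot": [0, 0, 0]}, {"xyz": [-1, 2, 124], "delta_rot": [0, 0, 0]}, {"xyz": [-1, 2, 124], "delta_rot": [0, 0, 0]}, {"xyz": [-1, 2, 124], "delta_rot": [0, 0, 0]}])

```text
time_s: 2.45
position: [0.5174, 0.3216, 0.0474]
tool_rot: [-0.001, 0.64, 0.769, 0.0]
contact_force: [0.6, 0.2, 0.3]
grip_width: 0.0879
```

```bash
python3 - <<'E'
from h import *
rel([.5174,.321,.046],10.3)
c,p,d=save("wrist","w2")
E
```

```text
t 2.45 pos [0.5174 0.3216 0.0474] yaw_y 10.45 -> mm [-0.6 -0.1  1.4] rot [ 0.     -0.0015  0.0027] n 1.0 F [0.6 0.2 0.3] w 0.0879 q [-0.64  0.93  0.02  1.74 -0.03  0.46 -0.42]
```

View pics/w2.png

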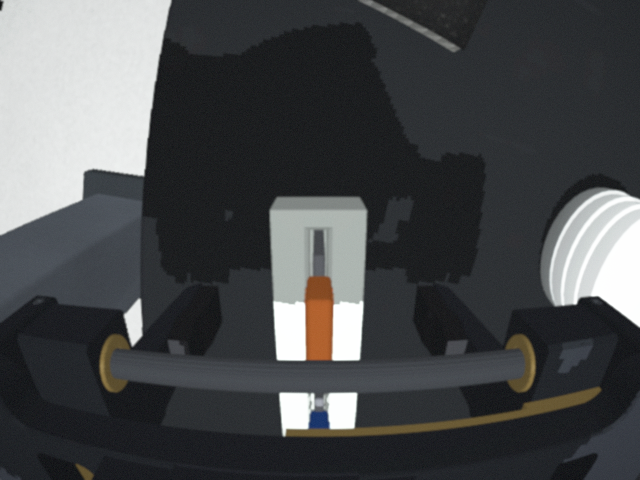

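The orange grip (u 319, v 280–360) stands midway between the pads (u 220 and 415). Next I close the gripper.

>>> send_rows(motion=[{"xyz": [0, 0, 1], "delta_rot": [0, 0, 0]}, {"xyz": [0, 0, 1], "delta_rot": [0, 0, 0]}, {"xyz": [0, 0, 1], "delta_rot": [0, 0, 0]}, {"xyz": [0, 0, 1], "delta_rot": [0, 0, 0]}, {"xyz": [0, 0, 1], "delta_rot": [0, 0, 0]}, {"xyz": [0, 0, 1], "delta_rot": [0, 0, 0]}, {"xyz": [0, 0, 1], "delta_rot": [0, 0, 0]}, {"xyz": [0, 0, 1], "delta_rot": [0, 0, 0]}], fingers=1)

```text
time_s: 3.5
position: [0.5176, 0.3215, 0.0466]
tool_rot: [-0.001, 0.64, 0.768, 0.001]
contact_force: [-0.2, 0.2, -0.7]
grip_width: 0.0103
```

>>> send_rows(motion=[{"xyz": [0, 0, -8], "delta_rot": [0, 0, 0]}, {"xyz": [0, 0, -20], "delta_rot": [0, 0, 0]}, {"xyz": [0, 0, -40], "delta_rot": [0, 0, 0]}, {"xyz": [0, 0, -65], "delta_rot": [0, 0, 0]}, {"xyz": [0, 0, -90], "delta_rot": [0, 0, 0]}, {"xyz": [0, 0, -110], "delta_rot": [0, 0, 0]}, {"xyz": [0, 0, -120], "delta_rot": [0, 0, 0]}, {"xyz": [0, 0, -120], "delta_rot": [0, 0, 0]}])

```text
time_s: 4.5
position: [0.518, 0.3216, 0.1677]
tool_rot: [-0.0, 0.64, 0.769, 0.002]
contact_force: [-0.4, -0.4, -0.5]
grip_width: 0.0096
```

```bash
python3 - <<'E'
from h import *
rel([.5455,-.2115,.165],13.1)
for n in("wrist","scene","top"):
  c,p,d=save(n,n+"3"); np.save(f"pics/{n}3_d.npy",d)
E
```

```text
t 4.5 pos [0.518  0.3216 0.1677] yaw_y 10.44 -> mm [-529.3  -69.5    1.3] rot [ 0.0021 -0.0023 -0.0464] n 9.0 F [-0.4 -0.4 -0.5] w 0.0096 q [-0.65  0.75  0.03  1.69 -0.03  0.69 -0.42]
```

View pics/scene3.png

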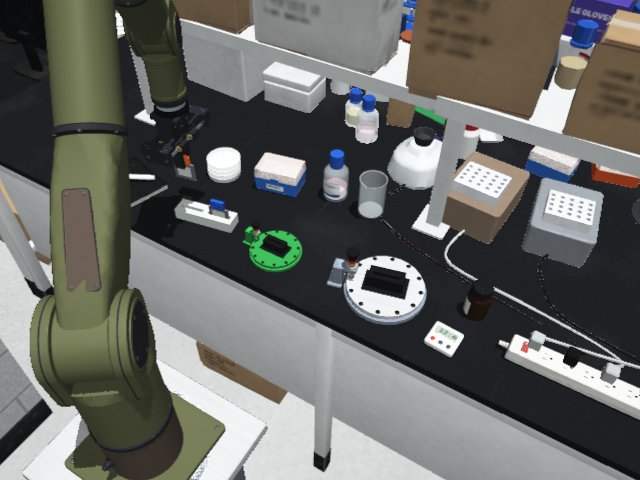

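View pics/wrist3.png

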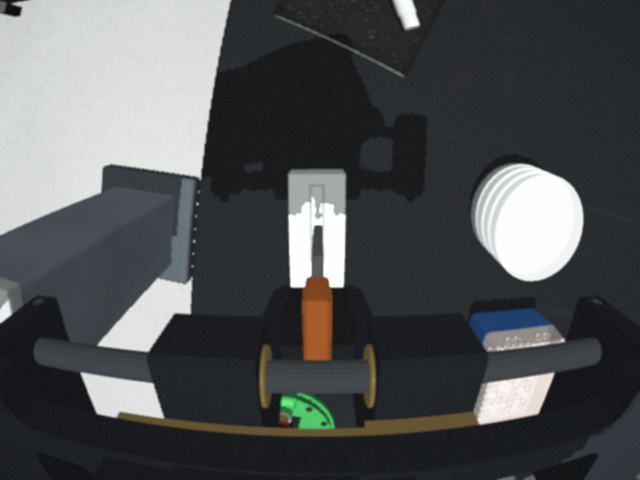

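```bash
python3 - <<'E'
from h import *
for n in("top","scene"):
    d=np.load(f"pics/{n}0_d.npy");W=cloud(viewer.camera_params(n),d).reshape(-1,3); W=W[(d.ravel()>0)&(W[:,0]>.4)]
    for y in(-.4,-.3,-.2,-.1,0,.1,.2,.3):
        for z0,z1 in((.13,.3),(.3,.4),(.4,.5),(.5,.7)):
            P=W[(abs(W[:,1]-y)<.05)&(W[:,2]>z0)&(W[:,2]<z1)]
            if len(P)>5: print(n,y,(z0,z1),len(P),'minx',np.sort(P[:,0])[3].round(3),'minz',P[:,2].min().round(3))
E
```

```text
top -0.4 (0.4, 0.5) 2673 minx 0.632 minz 0.424
top -0.4 (0.5, 0.7) 5465 minx 0.633 minz 0.5
top -0.3 (0.4, 0.5) 1660 minx 0.632 minz 0.424
top -0.3 (0.5, 0.7) 6454 minx 0.638 minz 0.5
top -0.2 (0.4, 0.5) 1572 minx 0.63 minz 0.424
top -0.2 (0.5, 0.7) 7637 minx 0.63 minz 0.5
top -0.1 (0.4, 0.5) 4217 minx 0.635 minz 0.429
top -0.1 (0.5, 0.7) 3334 minx 0.64 minz 0.5
top 0 (0.13, 0.3) 78 minx 0.763 minz 0.13
top 0 (0.4, 0.5) 1338 minx 0.635 minz 0.428
top 0 (0.5, 0.7) 6773 minx 0.637 minz 0.5
top 0.1 (0.13, 0.3) 60 minx 0.762 minz 0.13
top 0.1 (0.4, 0.5) 1236 minx 0.636 minz 0.428
top 0.1 (0.5, 0.7) 6802 minx 0.635 minz 0.5
top 0.2 (0.4, 0.5) 2409 minx 0.635 minz 0.428
top 0.2 (0.5, 0.7) 5291 minx 0.635 minz 0.5
top 0.3 (0.4, 0.5) 1487 minx 0.635 minz 0.43
top 0.3 (0.5, 0.7) 6196 minx 0.639 minz 0.5
scene -0.4 (0.13, 0.3) 30 minx 0.87 minz 0.13
scene -0.4 (0.4, 0.5) 4098 minx 0.631 minz 0.427
scene -0.4 (0.5, 0.7) 6246 minx 0.633 minz 0.5
scene -0.3 (0.13, 0.3) 718 minx 0.835 minz 0.13
scene -0.3 (0.4, 0.5) 2400 minx 0.632 minz 0.427
scene -0.3 (0.5, 0.7) 5873 minx 0.638 minz 0.5
scene -0.2 (0.13, 0.3) 1200 minx 0.796 minz 0.13
scene -0.2 (0.3, 0.4) 126 minx 0.798 minz 0.3
scene -0.2 (0.4, 0.5) 1789 minx 0.63 minz 0.426
scene -0.2 (0.5, 0.7) 4103 minx 0.63 minz 0.5
scene -0.1 (0.13, 0.3) 34 minx 0.961 minz 0.13
scene -0.1 (0.4, 0.5) 2747 minx 0.635 minz 0.43
scene -0.1 (0.5, 0.7) 2375 minx 0.641 minz 0.5
scene 0 (0.13, 0.3) 89 minx 0.761 minz 0.13
scene 0 (0.4, 0.5) 1600 minx 0.635 minz 0.43
scene 0 (0.5, 0.7) 2176 minx 0.636 minz 0.5
scene 0.1 (0.13, 0.3) 143 minx 0.763 minz 0.13
scene 0.1 (0.4, 0.5) 1384 minx 0.635 minz 0.429
scene 0.1 (0.5, 0.7) 1411 minx 0.635 minz 0.5
scene 0.2 (0.4, 0.5) 1408 minx 0.635 minz 0.431
scene 0.2 (0.5, 0.7) 533 minx 0.636 minz 0.5
scene 0.3 (0.4, 0.5) 1271 minx 0.635 minz 0.43
scene 0.3 (0.5, 0.7) 307 minx 0.641 minz 0.5
```

```bash
python3 - <<'E'
from h import *
rel([.49,.05,.167],10.4)
rel([.50,-.2,.167],13.1)
E
```

```text
t 4.65 pos [0.517  0.321  0.1659] yaw_y 10.44 -> mm [-261.6  -75.7   -1.3] rot [-0.0011 -0.001   0.0007] n 5.0 F [-0.4  0.3 -0. ] w 0.0095 q [-0.65  0.76  0.03  1.69 -0.03  0.69 -0.42]
t 4.65 pos [0.517  0.321  0.1659] yaw_y 10.44 -> mm [-509.3 -111.2   -1.5] rot [-0.0011 -0.001  -0.0464] n 9.0 F [-0.4  0.3 -0. ] w 0.0095 q [-0.65  0.76  0.03  1.69 -0.03  0.69 -0.42]
```

>>> send_rows(motion=[{"xyz": [-25, -10, -1], "delta_rot": [0, 0, 0]}, {"xyz": [-70, -22, -1], "delta_rot": [0, 0, 0]}, {"xyz": [-120, -36, -1], "delta_rot": [0, 0, 0]}, {"xyz": [-170, -50, -1], "delta_rot": [0, 0, -0.01]}, {"xyz": [-220, -64, -1], "delta_rot": [0, 0, -0.02]}, {"xyz": [-270, -76, -1], "delta_rot": [0, 0, -0.02]}, {"xyz": [-320, -86, -1], "delta_rot": [0, 0, -0.03]}, {"xyz": [-370, -94, -1], "delta_rot": [0, 0, -0.04]}, {"xyz": [-420, -100, -1], "delta_rot": [0, 0, -0.045]}, {"xyz": [-470, -106, -1], "delta_rot": [0, 0, -0.046]}, {"xyz": [-509, -111, -1], "delta_rot": [0, 0, -0.046]}, {"xyz": [-509, -111, -1], "delta_rot": [0, 0, -0.046]}])

```text
time_s: 6.15
position: [0.4991, -0.204, 0.1657]
tool_rot: [-0.001, 0.625, 0.781, -0.001]
contact_force: [0.2, -0.1, -0.2]
grip_width: 0.0096
```

```bash
python3 - <<'E'
from h import *
rel([.5455,-.2115,.165],13.1)
for n in("wrist","scene"):
  c,p,d=save(n,n+"4"); np.save(f"pics/{n}4_d.npy",d)
E
```

```text
t 6.15 pos [ 0.4991 -0.204   0.1657] yaw_y 12.68 -> mm [-17.5  43.6   0.6] rot [-0.0026  0.0006 -0.0073] n 1.0 F [ 0.2 -0.1 -0.2] w 0.0096 q [ 0.37  0.68 -0.12  1.9   0.14  0.57  0.39]
```

View pics/scene4.png

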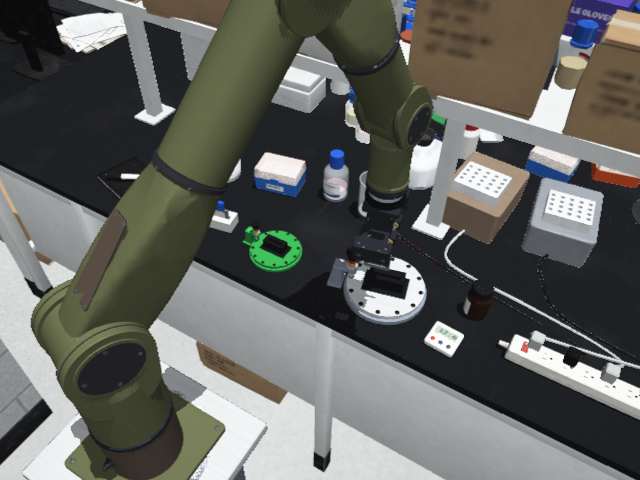

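View pics/wrist4.png

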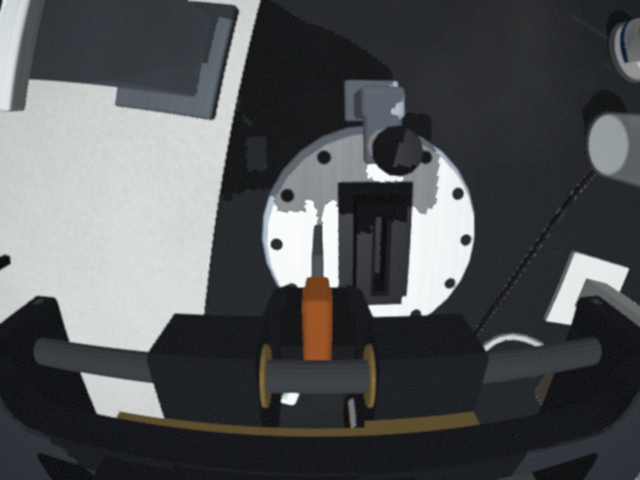

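```bash
cat > meas.py <<'E'
from h import *
def stage(c,d,im):
    W=cloud(c,d,True)*1000; x,y,z=[W[...,i] for i in range(3)]; V=im.max(-1).astype(int)
    near=(np.hypot(x-545,y+212)<140)&(d>0)
    m=near&(z>104)&(z<120)&(np.hypot(x-528,y+134)<25); P=W[m].astype(np.float32); kn=cv2.minEnclosingCircle(P[:,:2].copy()); print('knob',len(P),P[:,2].mean(),kn)
    m=near&(z>22)&(z<30)&(V>140); P=W[m].astype(np.float32); print('disc z',np.median(P[:,2]))
    m=near&(z>55)&(z<64)&(abs(x-545)<45)&(abs(y+212)<50); P=W[m].astype(np.float32); print('blk',len(P),np.median(P[:,2]),P.mean(0),cv2.minAreaRect(P[:,:2].copy()))
    return W
E
python3 - <<'E'
from meas import *
c=viewer.camera_params("wrist"); d=np.load("pics/wrist4_d.npy"); im=cv2.imread("pics/wrist4.png")
W=stage(c,d,im)
cv2.imwrite("pics/w4c.png",cv2.resize(im[120:330,230:490],None,fx=3,fy=3,interpolation=cv2.INTER_CUBIC))
for v in (215,230,245,260):
    print(v,[(u,*W[v,u].round(0).astype(int)) for u in range(336,420,4)])
P=W[270:300,300:335]; 
print(c["world_from_camera"])
E
```

```text
knob 2035 110.39664 ((528.2315673828125, -127.23789978027344), 14.604241371154785)
disc z 26.312157
blk 4215 60.12655 [ 547.4129  -200.75378   59.92314] ((548.2196044921875, -204.5543975830078), (36.85032272338867, 81.04234313964844), 14.743390083312988)
215 [(336, np.int64(512), np.int64(-190), np.int64(26)), (340, np.int64(515), np.int64(-189), np.int64(29)), (344, np.int64(518), np.int64(-188), np.int64(29)), (348, np.int64(521), np.int64(-187), np.int64(30)), (352, np.int64(524), np.int64(-186), np.int64(29)), (356, np.int64(523), np.int64(-179), np.int64(59)), (360, np.int64(525), np.int64(-178), np.int64(61)), (364, np.int64(528), np.int64(-177), np.int64(60)), (368, np.int64(531), np.int64(-177), np.int64(61)), (372, np.int64(534), np.int64(-176), np.int64(60)), (376, np.int64(537), np.int64(-176), np.int64(59)), (380, np.int64(539), np.int64(-175), np.int64(59)), (384, np.int64(542), np.int64(-174), np.int64(59)), (388, np.int64(545), np.int64(-174), np.int64(59)), (392, np.int64(548), np.int64(-173), np.int64(60)), (396, np.int64(550), np.int64(-172), np.int64(60)), (400, np
[... 3047 characters left out ...]
int64(-216), np.int64(36)), (384, np.int64(553), np.int64(-208), np.int64(55)), (388, np.int64(555), np.int64(-206), np.int64(59)), (392, np.int64(557), np.int64(-205), np.int64(60)), (396, np.int64(560), np.int64(-205), np.int64(61)), (400, np.int64(564), np.int64(-204), np.int64(59)), (404, np.int64(566), np.int64(-203), np.int64(60)), (408, np.int64(580), np.int64(-212), np.int64(30)), (412, np.int64(584), np.int64(-213), np.int64(27)), (416, np.int64(587), np.int64(-211), np.int64(28))]
[[ 0.97402282 -0.21668691 -0.0657749   0.48221504]
 [ 0.22644107  0.92942849  0.29135395 -0.1234571 ]
 [-0.00199952 -0.29867954  0.95435137  0.31211993]
 [ 0.          0.          0.          1.        ]]
```

View pics/w4c.png

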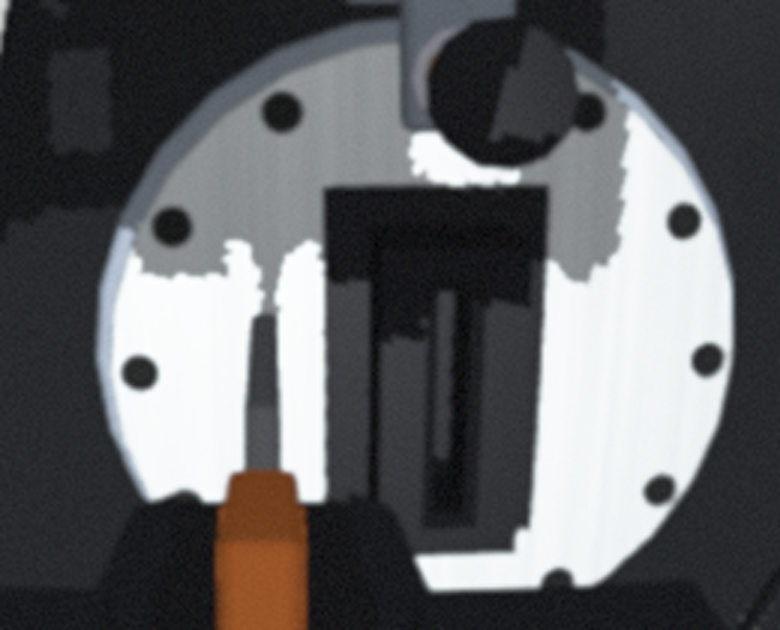

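```bash
python3 - <<'E'
from meas import *
rel([.5455,-.2115,.165],13.1)
c,p,d=save("wrist","w5"); np.save("pics/w5_d.npy",d); print(c["world_from_camera"][:3,3])
o=status.get_obs(); print(o["position"], viewer.camera_params("wrist")["world_from_camera"][:3,3])
W=stage(c,d,p)
x,y,z=[W[...,i] for i in range(3)]
# slot: low pixels within block
q=(d>0)&(z<45)&(z>28)&(abs((x-546)*.974+(y+212)*.225)<9)&(abs(y+212)<36)
P=W[q].astype(np.float32); print('slot',len(P),cv2.minAreaRect(P[:,:2].copy()))
# orange grip & blade
hsv=cv2.cvtColor(p,cv2.COLOR_RGB2HSV);H,S=hsv[...,0].astype(int),hsv[...,1].astype(int)
m=(H>5)&(H<18)&(S>150)&(d>0);m[:250]=0;m[:,:290]=0;m[:,345:]=0; P=W[m]; print('orange',len(P),np.percentile(P,[1,50,99],axis=0).round(1))
for v in range(200,290,8): print(v,[tuple(W[v,u].round(0).astype(int).tolist()) for u in (314,317,319,322)])
E
```

```text
t 6.25 pos [ 0.4997 -0.1993  0.1658] yaw_y 13.04 -> mm [-22.3  41.9   0.7] rot [-0.002  -0.0024 -0.001 ] n 1.0 F [-0.4  0.3  0.7] w 0.0096 q [ 0.37  0.68 -0.12  1.9   0.14  0.57  0.39]
[ 0.48221504 -0.1234571   0.31211993]
[ 0.49988142 -0.19827004  0.1659398 ] [ 0.48227666 -0.12256356  0.31228747]
knob 2023 110.0506 ((528.1134033203125, -132.32589721679688), 14.541773796081543)
disc z 26.189438
blk 3992 59.970978 [ 547.07654 -204.63518   59.76255] ((547.8331909179688, -209.85592651367188), (36.67827224731445, 81.17111206054688), 14.240741729736328)
slot 498 ((549.880615234375, -208.16952514648438), (6.33577299118042, 62.436546325683594), 11.452054023742676)
orange 2402 [[ 491.1 -208.2  174.2]
 [ 497.5 -190.2  194.8]
 [ 506.7 -181.3  206.7]]
200 [(493, -182, 26), (495, -181, 26), (497, -181, 25), (499, -180, 27)]
208 [(494, -188, 27), (496, -188, 26), (498, -187, 26), (500, -187, 25)]
216 [(496, -194, 27), (498, -194, 27), (499, -194, 27), (502, -193, 27)]
224 [(497, -201, 27), (499, -200, 27), (501, -200, 27), (503, -199, 27)]
232 [(492, -174, 141), (493, -173, 141), (494, -173, 141), (496, -174, 139)]
240 [(492, -173, 155), (493, -173, 155), (494, -173, 154), (496, -173, 153)]
248 [(492, -173, 166), (494, -174, 164), (494, -173, 166), (496, -173, 164)]
256 [(492, -174, 173), (494, -174, 173), (494, -174, 172), (496, -174, 172)]
264 [(493, -177, 174), (494, -177, 174), (495, -176, 174), (496, -177, 174)]
272 [(494, -181, 174), (495, -180, 174), (496, -180, 173), (497, -180, 174)]
280 [(494, -182, 177), (495, -182, 178), (496, -182, 178), (497, -182, 178)]
288 [(494, -182, 186), (496, -183, 184), (496, -182, 184), (497, -182, 184)]
```

```bash
python3 - <<'E'
from meas import *
rel([.5473,-.2105,.120],14.0)
E
```

```text
t 6.3 pos [ 0.4999 -0.1983  0.1659] yaw_y 13.15 -> mm [-22.8  43.5  45.8] rot [-0.0018 -0.0027 -0.0148] n 2.0 F [-0.3  0.7 -0.7] w 0.0093 q [ 0.37  0.68 -0.12  1.9   0.14  0.57  0.39]
```

>>> send_rows(motion=[{"xyz": [-5, 9, 4], "delta_rot": [0, 0, -0.004]}, {"xyz": [-11, 20, 10], "delta_rot": [0, 0, -0.008]}, {"xyz": [-17, 32, 20], "delta_rot": [0, 0, -0.011]}, {"xyz": [-22, 41, 32], "delta_rot": [0, 0, -0.015]}, {"xyz": [-23, 43.5, 42], "delta_rot": [0, 0, -0.015]}, {"xyz": [-23, 43.5, 46], "delta_rot": [0, 0, -0.015]}, {"xyz": [-23, 43.5, 46], "delta_rot": [0, 0, -0.015]}, {"xyz": [-23, 43.5, 46], "delta_rot": [0, 0, -0.015]}, {"xyz": [-23, 43.5, 46], "delta_rot": [0, 0, -0.015]}])

```text
time_s: 7.42
position: [0.5475, -0.2108, 0.1203]
tool_rot: [-0.001, 0.616, 0.788, 0.0]
contact_force: [-1.5, 0.3, -0.5]
grip_width: 0.0096
```

```bash
python3 - <<'E'
from meas import *
rel([.5473,-.2105,.120],14.0)
c,p,d=save("wrist","w6"); np.save("pics/w6_d.npy",d); print(c["world_from_camera"][:3,3])
im=p[:,:,::-1]; cv2.imwrite("pics/w6c.png",cv2.resize(im[90:330,200:440],None,fx=2.5,fy=2.5,interpolation=cv2.INTER_CUBIC))
save("scene","s6",(300,160,460,330),4)
t=save("top","t6",(320,200,470,330),4)
obs()
W=stage(c,d,p)
x,y,z=[W[...,i] for i in range(3)]
for v in range(190,290,6): print(v,[tuple(W[v,u].round(0).astype(int).tolist()) for u in range(304,340,3)])
E
```

```text
t 7.425 pos [ 0.5475 -0.2108  0.1203] yaw_y 14.0 -> mm [ 0.3 -0.1  0.3] rot [-0.0012 -0.0023  0.0001] n 1.0 F [-1.5  0.3 -0.5] w 0.0096 q [ 0.36  0.8  -0.11  1.78  0.15  0.57  0.39]
[ 0.52862763 -0.13529306  0.26657581]
{'time_s': np.float64(7.575), 'position': array([ 0.5474, -0.2107,  0.1201]), 'tool_rot': array([-1.400e-03,  6.156e-01,  7.881e-01,  2.000e-04]), 'contact_force': array([ 0.093 ,  0.1362, -0.7987]), 'grip_width': np.float64(0.0098)}
knob 3565 110.06996 ((528.2367553710938, -132.33184814453125), 14.530782699584961)
disc z 26.194134
blk 4847 60.046005 [ 544.48883  -196.40755    59.883854] ((545.3801879882812, -200.22598266601562), (36.14287567138672, 60.4422607421875), 14.099197387695312)
190 [(530, -173, 59), (532, -173, 60), (534, -172, 60), (535, -172, 61), (537, -172, 60), (538, -171, 61), (540, -171, 60), (542, -170, 60), (543, -170, 60), (545, -170, 59), (547, -169, 60), (548, -169, 61)]
196 [(531, -176, 60), (533, -176, 61), (534, -176, 60), (536, -175, 59), (538, -175, 60), (539, -175, 59), (541, -174, 60), (543, -174, 60), (544, -173, 61), (546, -173, 60), (54
[... 2510 characters left out ...]
, (557, -215, 61), (559, -214, 61), (560, -214, 61)]
274 [(542, -223, 60), (544, -222, 60), (546, -223, 59), (541, -193, 128), (542, -193, 127), (544, -193, 128), (545, -192, 128), (555, -221, 58), (556, -220, 59), (558, -219, 60), (560, -218, 61), (561, -218, 61)]
280 [(543, -227, 60), (539, -195, 132), (540, -194, 132), (541, -194, 132), (543, -194, 131), (544, -193, 132), (545, -193, 132), (546, -193, 132), (547, -193, 130), (559, -223, 61), (561, -222, 61), (562, -222, 60)]
286 [(538, -196, 134), (539, -195, 136), (541, -195, 136), (542, -194, 137), (543, -194, 137), (544, -193, 138), (545, -194, 136), (546, -193, 137), (547, -193, 136), (560, -226, 61), (562, -226, 61), (563, -225, 61)]
```

View pics/w6c.png

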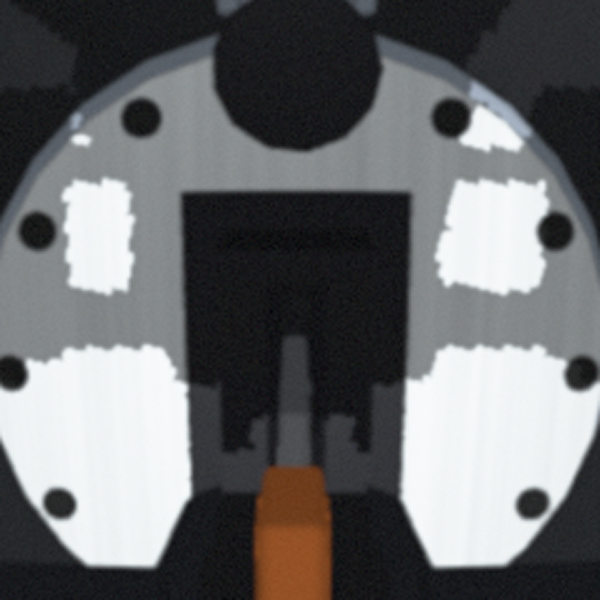

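View pics/s6.png

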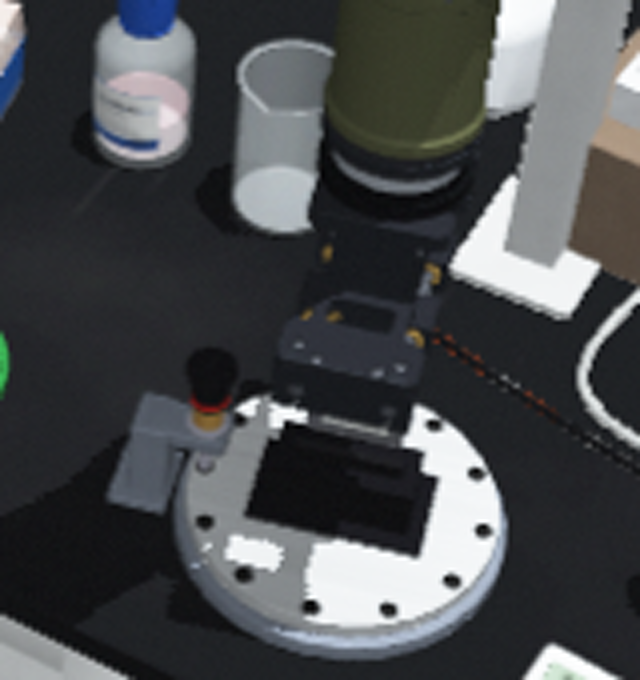

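View pics/t6.png

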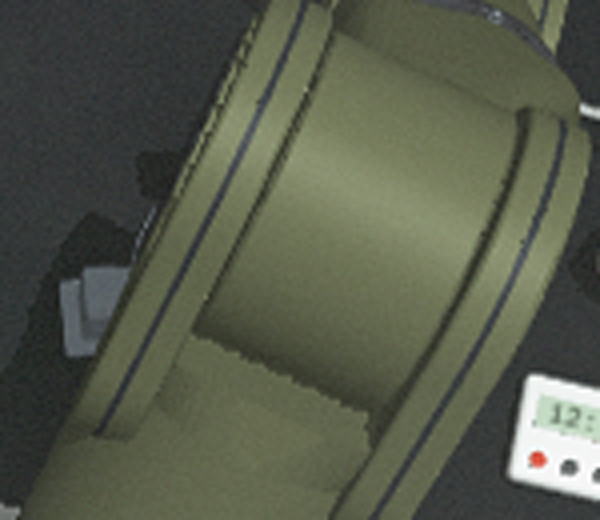

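```bash
python3 - <<'E'
from meas import *
c=viewer.camera_params("wrist"); print(c["world_from_camera"][:3,3])
c["world_from_camera"][:3,3]=[0.52862763,-0.13529306,0.26657581]
d=np.load("pics/w6_d.npy"); W=cloud(c,d,True)*1000
a=np.radians(14.0); ex=np.array([np.cos(a),np.sin(a)]); ey=np.array([-np.sin(a),np.cos(a)])
t=np.array([547.5,-210.8]); X=(W[...,:2]-t)@ex; Y=(W[...,:2]-t)@ey; Z=W[...,2]
sub=np.zeros_like(d,bool); sub[120:330,230:420]=1
for v in range(150,280,4):
    r=slice(250,390); x,y,z=X[v,r],Y[v,r],Z[v,r]
    blk=(z>57)&(abs(x)<30); fl=(z>29)&(z<45)&(abs(x)<12); bl=(z>75)&(z<131)&(abs(x)<8)
    g=lambda m:(round(float(x[m].min()),1),round(float(x[m].max()),1),round(float(np.median(y[m])),1),round(float(np.median(z[m])),0)) if m.sum()>2 else None
    print(v,'blk',g(blk&(z<64)),'floor',g(fl),'blade',g(bl))
E
```

```text
[ 0.52864333 -0.13526613  0.26641381]
150 blk None floor None blade (0.1, 2.2, 66.8, 109.0)
154 blk None floor None blade None
158 blk None floor None blade None
162 blk None floor None blade None
166 blk None floor (-1.1, 7.3, 50.8, 29.0) blade None
170 blk None floor (-11.3, 11.1, 48.3, 29.0) blade None
174 blk None floor (-10.7, 11.8, 45.7, 29.0) blade None
178 blk None floor (-11.3, 11.7, 43.1, 29.0) blade None
182 blk None floor (-11.9, 11.7, 40.9, 32.0) blade None
186 blk None floor None blade None
190 blk (-17.3, 18.4, 40.7, 60.0) floor None blade None
194 blk (-17.3, 18.3, 38.4, 60.0) floor None blade None
198 blk (-17.3, 18.4, 36.1, 60.0) floor None blade None
202 blk (-17.3, 18.4, 33.9, 60.0) floor None blade None
206 blk (-17.4, 18.4, 31.4, 60.0) floor None blade None
210 blk (-17.5, 17.8, 29.2, 60.0) floor (-3.6, 4.1, 22.6, 33.0) blade None
214 blk (-17.6, 18.1, 26.7, 60.0) floor (-3.6, 4.1, 19.9, 32.0) blade None
218 blk (-17.0, 18.1, 24.3, 60.0) floor (-3.7, 4.1, 17.2, 32.0) blade None
222 blk (-17.0, 18.1, 22.0, 60.0) floor (-3.7, 4.1, 14.4, 32.0) blade None
226 blk (-
[... 404 characters left out ...]
2.0, 26.5, 110.0)
246 blk (-17.4, 18.4, 7.4, 60.0) floor None blade (-2.4, 1.9, 26.6, 116.0)
250 blk (-17.4, 18.0, 4.8, 60.0) floor None blade (-2.3, 1.8, 26.6, 121.0)
254 blk (-17.6, 18.1, 2.5, 60.0) floor None blade (-2.7, 1.8, 26.4, 126.0)
258 blk (-17.5, 18.1, -0.1, 60.0) floor None blade (-2.7, 2.5, 25.4, 128.0)
262 blk (-17.0, 18.1, -2.7, 60.0) floor None blade (-2.7, 2.4, 23.7, 128.0)
266 blk (-17.1, 18.3, -5.3, 60.0) floor None blade (-2.7, 2.4, 22.0, 128.0)
270 blk (-17.2, 18.4, -7.9, 60.0) floor None blade (-2.7, 2.3, 20.2, 128.0)
274 blk (-17.2, 18.6, -10.4, 60.0) floor None blade (-2.7, 2.4, 18.5, 128.0)
278 blk (-17.3, 17.9, -13.0, 60.0) floor None blade (-4.3, 4.2, 17.7, 130.0)
```

>>> send_rows(motion=[{"xyz": [1, 0.5, 3], "delta_rot": [0, 0, 0]}, {"xyz": [1, 0.5, 8], "delta_rot": [0, 0, 0]}, {"xyz": [1, 0.5, 13], "delta_rot": [0, 0, 0]}, {"xyz": [1, 0.5, 16], "delta_rot": [0, 0, 0]}, {"xyz": [1, 0.5, 20], "delta_rot": [0, 0, 0]}, {"xyz": [1, 0.5, 24], "delta_rot": [0, 0, 0]}, {"xyz": [1, 0.5, 26], "delta_rot": [0, 0, 0]}, {"xyz": [1, 0.5, 26], "delta_rot": [0, 0, 0]}])

```text
time_s: 8.57
position: [0.5475, -0.2095, 0.0939]
tool_rot: [-0.002, 0.616, 0.788, 0.0]
contact_force: [-0.7, 0.3, 0.6]
grip_width: 0.0098
```

>>> send_rows(motion=[{"xyz": [0, 0, 3], "delta_rot": [0, 0, 0]}, {"xyz": [0, 0, 7], "delta_rot": [0, 0, 0]}, {"xyz": [0, 0, 11], "delta_rot": [0, 0, 0]}, {"xyz": [0, 0, 15], "delta_rot": [0, 0, 0]}, {"xyz": [0, 0, 18], "delta_rot": [0, 0, 0]}, {"xyz": [0, 0, 19], "delta_rot": [0, 0, 0]}, {"xyz": [0, 0, 19], "delta_rot": [0, 0, 0]}, {"xyz": [0, 0, 19], "delta_rot": [0, 0, 0]}])

```text
time_s: 9.57
position: [0.5477, -0.2095, 0.0751]
tool_rot: [-0.001, 0.616, 0.788, 0.0]
contact_force: [-0.0, -0.2, -0.4]
grip_width: 0.0096
```

>>> send_rows(motion=[{"xyz": [0, 0, 1], "delta_rot": [0, 0, 0]}, {"xyz": [0, 0, 2], "delta_rot": [0, 0, 0]}, {"xyz": [0, 0, 2.5], "delta_rot": [0, 0, 0]}, {"xyz": [0, 0, 3], "delta_rot": [0, 0, 0]}, {"xyz": [0, 0, 3], "delta_rot": [0, 0, 0]}])

```text
time_s: 10.2
position: [0.5477, -0.2095, 0.0725]
tool_rot: [-0.001, 0.616, 0.788, 0.0]
contact_force: [-0.9, 0.1, 5.2]
grip_width: 0.0098
```

>>> send_rows(motion=[{"xyz": [0, 0, 0], "delta_rot": [0, 0, 0]}, {"xyz": [0, 0, 0], "delta_rot": [0, 0, 0]}, {"xyz": [0, 0, 0], "delta_rot": [0, 0, 0]}, {"xyz": [0, 0, 0], "delta_rot": [0, 0, 0]}, {"xyz": [0, 0, 0], "delta_rot": [0, 0, 0]}, {"xyz": [0, 0, 0], "delta_rot": [0, 0, 0]}], fingers=0)

```text
time_s: 10.95
position: [0.5477, -0.2095, 0.0725]
tool_rot: [-0.001, 0.616, 0.788, 0.0]
contact_force: [0.2, 0.0, 0.0]
grip_width: 0.0676
```

```bash
python3 - <<'E'
from meas import *
obs()
c,p,d=save("wrist","w7")
W=cloud(c,d,True)*1000
hsv=cv2.cvtColor(p,cv2.COLOR_RGB2HSV);H,S=hsv[...,0].astype(int),hsv[...,1].astype(int)
m=(H>5)&(H<18)&(S>150)&(d>0);m[:,:290]=0;m[:,345:]=0;m[:200]=0; P=W[m]; print('orange',len(P),np.percentile(P,[1,50,99],axis=0).round(1))
stage(c,d,p)
E
```

```text
{'time_s': np.float64(10.95), 'position': array([ 0.5477, -0.2095,  0.0725]), 'tool_rot': array([-1.300e-03,  6.156e-01,  7.881e-01,  3.000e-04]), 'contact_force': array([0.1637, 0.0084, 0.0431]), 'grip_width': np.float64(0.0676)}
orange 2346 [[ 538.9 -218.2   61.4]
 [ 545.5 -199.7  101.5]
 [ 554.3 -191.4  103.4]]
knob 7283 110.09867 ((528.2518310546875, -132.44471740722656), 14.484979629516602)
disc z 26.164705
blk 8414 60.107227 [ 545.37335  -201.08292    59.952232] ((547.4806518554688, -209.18572998046875), (36.4599609375, 79.60541534423828), 14.022717475891113)
```

View pics/w7.png

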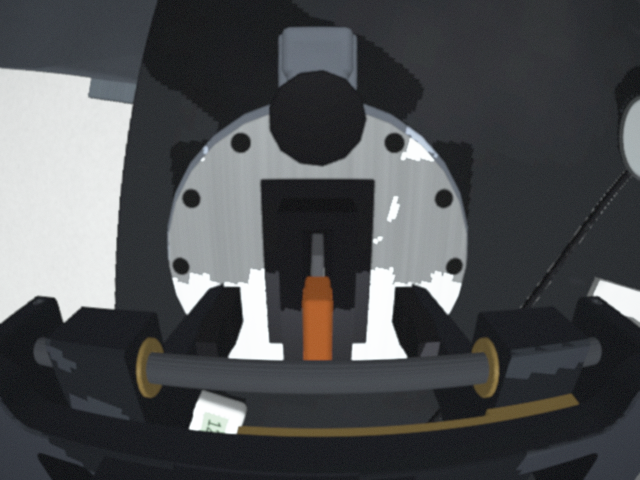

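>>> send_rows(motion=[{"xyz": [0, 0, -5], "delta_rot": [0, 0, 0]}, {"xyz": [0, 0, -20], "delta_rot": [0, 0, 0]}, {"xyz": [0, 0, -42], "delta_rot": [0, 0, 0]}, {"xyz": [0, 0, -58], "delta_rot": [0, 0, 0]}, {"xyz": [10, 0, -62], "delta_rot": [0, 0, 0]}, {"xyz": [30, 0, -62], "delta_rot": [0, 0, 0]}, {"xyz": [52, 0, -62], "delta_rot": [0, 0, 0]}, {"xyz": [72, 0, -62], "delta_rot": [0, 0, 0]}, {"xyz": [79.5, -0.2, -62], "delta_rot": [0, 0, 0]}, {"xyz": [79.5, -0.2, -62], "delta_rot": [0, 0, 0]}, {"xyz": [79.5, -0.2, -62], "delta_rot": [0, 0, 0]}])

```text
time_s: 12.38
position: [0.5285, -0.1334, 0.1347]
tool_rot: [-0.001, 0.616, 0.788, 0.0]
contact_force: [-0.2, -1.5, -0.1]
grip_width: 0.0883
```

```bash
python3 - <<'E'
from meas import *
rel([.5284,-.1323,.0705],14.0)
c,p,d=save("wrist","w8"); save("scene","s8",(280,140,460,330),3)
W=cloud(c,d,True)*1000
m=(W[...,2]>104)&(W[...,2]<116)&(np.hypot(W[...,0]-528,W[...,1]+132)<22)&(d>0)
P=W[m].astype(np.float32); print(len(P),cv2.minEnclosingCircle(P[:,:2].copy()))
E
```

```text
t 12.375 pos [ 0.5285 -0.1334  0.1347] yaw_y 13.94 -> mm [ 1.   0.2 64.2] rot [-0.001  -0.0015 -0.001 ] n 2.0 F [-0.2 -1.5 -0.1] w 0.0883 q [ 0.22  0.74 -0.1   1.9   0.13  0.51  0.28]
2394 ((528.069091796875, -132.25677490234375), 14.706413269042969)
```

View pics/w8.png

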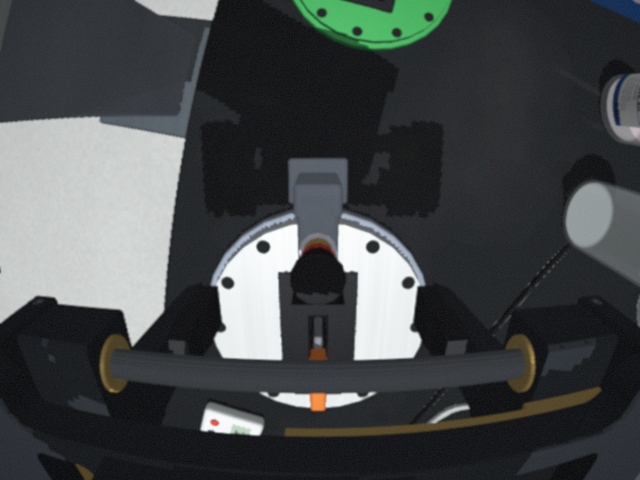

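View pics/s8.png

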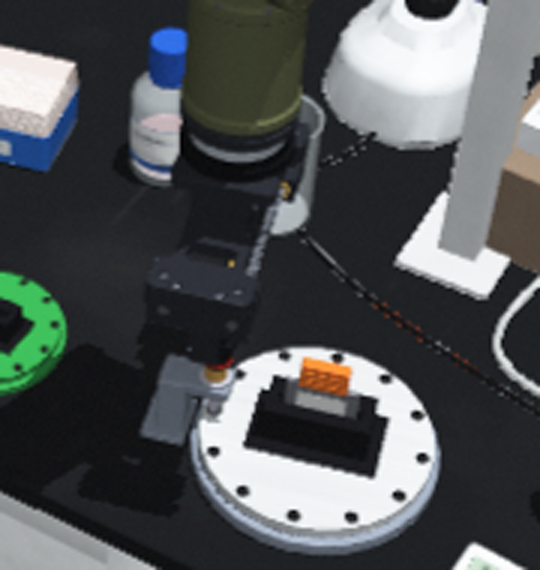

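The carrier stands in the slot, and its orange grip at (325,375) is upright. The knob is centred at (318,278) between the open fingers. Next I descend over it.

>>> send_rows(motion=[{"xyz": [1, 0, 5], "delta_rot": [0, 0, 0]}, {"xyz": [1, 0, 17], "delta_rot": [0, 0, 0]}, {"xyz": [1, 0, 32], "delta_rot": [0, 0, 0]}, {"xyz": [1, 0, 46], "delta_rot": [0, 0, 0]}, {"xyz": [1, 0, 57], "delta_rot": [0, 0, 0]}, {"xyz": [1, 0, 63], "delta_rot": [0, 0, 0]}, {"xyz": [1, 0, 64], "delta_rot": [0, 0, 0]}, {"xyz": [1, 0, 64], "delta_rot": [0, 0, 0]}, {"xyz": [1, 0, 64], "delta_rot": [0, 0, 0]}])

```text
time_s: 13.6
position: [0.5285, -0.1326, 0.0711]
tool_rot: [-0.001, 0.616, 0.788, 0.0]
contact_force: [0.2, -0.5, 0.8]
grip_width: 0.0882
```

```bash
python3 - <<'E'
from meas import *
rel([.5284,-.1323,.0705],14.0)
E
```

```text
t 13.6 pos [ 0.5285 -0.1326  0.0711] yaw_y 13.92 -> mm [0.3 0.  0.6] rot [-0.0002 -0.0013 -0.0014] n 1.0 F [ 0.2 -0.5  0.8] w 0.0882 q [ 0.2   0.85 -0.07  1.93  0.15  0.37  0.26]
```

>>> send_rows(motion=[{"xyz": [0, 0, 0], "delta_rot": [0, 0, 0]}, {"xyz": [0, 0, 0], "delta_rot": [0, 0, 0]}, {"xyz": [0, 0, 0], "delta_rot": [0, 0, 0]}, {"xyz": [0, 0, 0], "delta_rot": [0, 0, 0]}, {"xyz": [0, 0, 0], "delta_rot": [0, 0, 0]}, {"xyz": [0, 0, 0], "delta_rot": [0, 0, 0]}, {"xyz": [0, 0, 0], "delta_rot": [0, 0, 0]}, {"xyz": [0, 0, 0], "delta_rot": [0, 0, 0]}], fingers=1)

```text
time_s: 14.6
position: [0.5286, -0.1325, 0.071]
tool_rot: [-0.001, 0.616, 0.788, 0.0]
contact_force: [1.0, 0.4, -1.2]
grip_width: 0.0251
```

```bash
python3 - <<'E'
from meas import *
obs()
c,p,d=save("wrist","w9")
E
```

```text
{'time_s': np.float64(14.6), 'position': array([ 0.5286, -0.1325,  0.071 ]), 'tool_rot': array([-5.000e-04,  6.162e-01,  7.876e-01,  4.000e-04]), 'contact_force': array([ 0.9919,  0.4311, -1.17  ]), 'grip_width': np.float64(0.0251)}
```

View pics/w9.png

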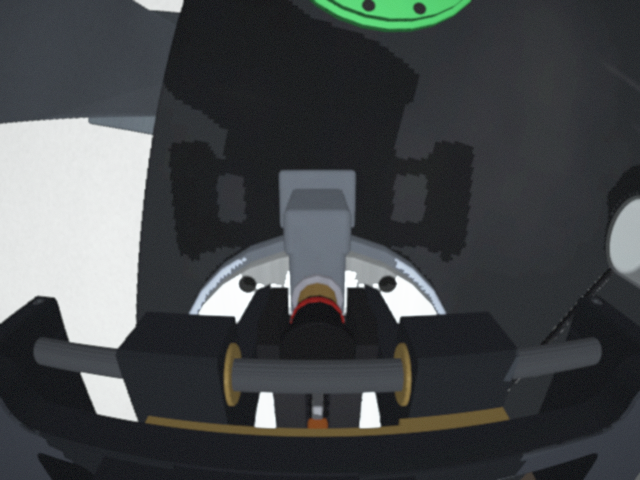

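Still closing, so I wait.

>>> send_rows(motion=[{"xyz": [0, 0, 0], "delta_rot": [0, 0, 0]}, {"xyz": [0, 0, 0], "delta_rot": [0, 0, 0]}, {"xyz": [0, 0, 0], "delta_rot": [0, 0, 0]}, {"xyz": [0, 0, 0], "delta_rot": [0, 0, 0]}])

```text
time_s: 15.15
position: [0.5286, -0.1325, 0.071]
tool_rot: [-0.001, 0.616, 0.788, 0.0]
contact_force: [0.4, -0.7, -1.6]
grip_width: 0.025
```

```bash
python3 - <<'E'
from meas import *
c,p,d=save("wrist","w10",(230,250,410,440),4)
W=cloud(c,d,True)*1000
for u in (319,):
  print([(v,*W[v,u].round(0).astype(int).tolist()) for v in range(275,362,3)])
for v in (305,312,320,330,340): print(v,[(u,*W[v,u].round(0).astype(int).tolist()) for u in range(284,356,4)])
save("scene","s10",(280,140,460,330),3)
E
```

```text
[(275, 526, -121, 63), (278, 526, -121, 67), (281, 527, -123, 66), (284, 527, -123, 68), (287, 527, -124, 70), (290, 527, -123, 75), (293, 527, -124, 76), (296, 526, -122, 84), (299, 526, -122, 86), (302, 527, -122, 89), (305, 527, -122, 90), (308, 527, -122, 92), (311, 527, -122, 95), (314, 527, -122, 97), (317, 525, -118, 107), (320, 525, -118, 109), (323, 526, -119, 110), (326, 526, -120, 110), (329, 526, -121, 110), (332, 526, -122, 111), (335, 527, -123, 111), (338, 527, -124, 110), (341, 527, -126, 110), (344, 528, -127, 110), (347, 528, -128, 110), (350, 528, -130, 110), (353, 529, -131, 110), (356, 529, -132, 110), (359, 529, -133, 110)]
305 [(284, 514, -127, 88), (288, 516, -134, 74), (292, 518, -140, 62), (296, 520, -137, 67), (300, 520, -126, 87), (304, 521, -125, 88), (308, 523, -123, 90), (312, 524, -123, 90), (316, 525, -122, 91), (320, 527, -122, 91), (324, 529, -122, 90), (328, 510, -57, 217), (332, 532, -122, 88), (336, 534, -123, 85), (340, 539, -132, 67), (344, 542, -135, 59), (348, 539, -123, 83), (352, 540, -121, 87)]
312 [(284, 514, -128, 92), (288, 516, -137, 7
[... 904 characters left out ...]
 111), (308, 523, -122, 111), (312, 524, -122, 110), (316, 525, -122, 110), (320, 526, -120, 111), (324, 528, -121, 109), (328, 529, -120, 110), (332, 531, -121, 109), (336, 532, -119, 111), (340, 533, -120, 110), (344, 535, -120, 110), (348, 536, -121, 108), (352, 541, -126, 97)]
340 [(284, 516, -128, 111), (288, 517, -128, 110), (292, 518, -127, 110), (296, 520, -127, 110), (300, 521, -127, 110), (304, 522, -126, 111), (308, 524, -126, 110), (312, 525, -126, 110), (316, 526, -125, 111), (320, 528, -125, 110), (324, 529, -125, 109), (328, 530, -124, 111), (332, 531, -123, 111), (336, 533, -124, 111), (340, 534, -124, 110), (344, 536, -123, 110), (348, 537, -123, 110), (352, 538, -123, 109)]
```

View pics/w10.png

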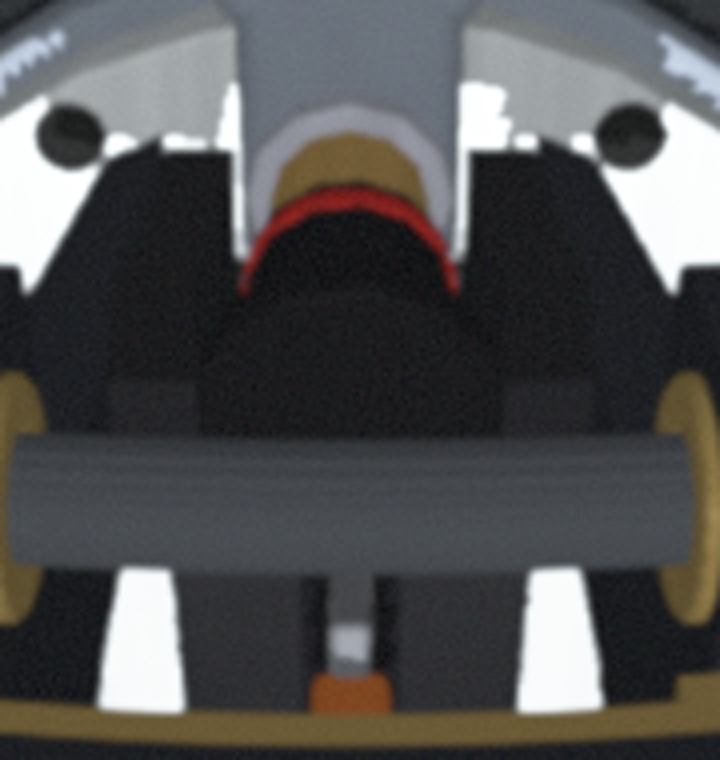

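View pics/s10.png

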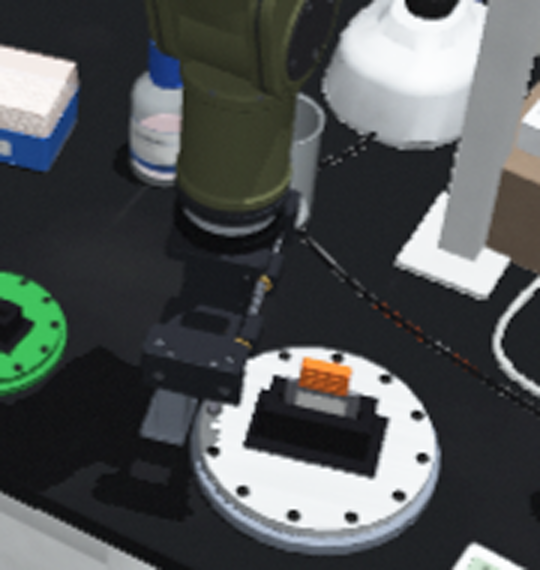

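Both pads stand about 2 mm off the cylinder, at a width of 25 mm. The finger faces above the pads seem to be bearing on the 29 mm flange, which leaves the pads hooked under it. I pull gently and watch the force and the height.

>>> send_rows(motion=[{"xyz": [0, 0, -1], "delta_rot": [0, 0, 0]}, {"xyz": [0, 0, -2], "delta_rot": [0, 0, 0]}, {"xyz": [0, 0, -3], "delta_rot": [0, 0, 0]}, {"xyz": [0, 0, -4], "delta_rot": [0, 0, 0]}, {"xyz": [0, 0, -5], "delta_rot": [0, 0, 0]}, {"xyz": [0, 0, -5], "delta_rot": [0, 0, 0]}])

```text
time_s: 16.0
position: [0.5285, -0.1325, 0.076]
tool_rot: [-0.001, 0.616, 0.788, 0.0]
contact_force: [1.2, 0.4, -6.4]
grip_width: 0.0251
```

```bash
cat > knob.py <<'E'
from h import *
def knob(n):
    c,p,d=save("wrist",n,(230,250,410,440),4)
    W=cloud(c,d,True)*1000
    m=(d>0)&(W[...,2]>100)&(W[...,2]<140)&(np.hypot(W[...,0]-528,W[...,1]+132)<11); z=W[...,2][m]; print('knob top z',len(z),np.percentile(z,[10,50,90]).round(1))
    obs()
E
python3 -c "
from knob import *
obs();knob('w11')"
```

```text
{'time_s': np.float64(16.0), 'position': array([ 0.5285, -0.1325,  0.076 ]), 'tool_rot': array([-6.000e-04,  6.162e-01,  7.876e-01,  4.000e-04]), 'contact_force': array([ 1.2349,  0.3606, -6.4462]), 'grip_width': np.float64(0.0251)}
knob top z 1660 [114.1 115.1 115.8]
{'time_s': np.float64(16.05), 'position': array([ 0.5285, -0.1325,  0.076 ]), 'tool_rot': array([-6.000e-04,  6.162e-01,  7.876e-01,  4.000e-04]), 'contact_force': array([ 1.7867, -0.7533, -7.3305]), 'grip_width': np.float64(0.0252)}
```

>>> send_rows(motion=[{"xyz": [0, 0, -1.5], "delta_rot": [0, 0, 0]}, {"xyz": [0, 0, -3], "delta_rot": [0, 0, 0]}, {"xyz": [0, 0, -4.5], "delta_rot": [0, 0, 0]}, {"xyz": [0, 0, -6], "delta_rot": [0, 0, 0]}, {"xyz": [0, 0, -7.5], "delta_rot": [0, 0, 0]}, {"xyz": [0, 0, -8.5], "delta_rot": [0, 0, 0]}, {"xyz": [0, 0, -8.5], "delta_rot": [0, 0, 0]}, {"xyz": [0, 0, -8.5], "delta_rot": [0, 0, 0]}])

```text
time_s: 17.05
position: [0.5285, -0.1325, 0.0844]
tool_rot: [-0.001, 0.616, 0.788, 0.0]
contact_force: [2.7, -0.1, -10.2]
grip_width: 0.0253
```

```bash
python3 -c "
from knob import *
obs();knob('w12')"
```

```text
{'time_s': np.float64(17.05), 'position': array([ 0.5285, -0.1325,  0.0844]), 'tool_rot': array([-6.000e-04,  6.161e-01,  7.876e-01,  4.000e-04]), 'contact_force': array([  2.7216,  -0.1033, -10.1777]), 'grip_width': np.float64(0.0253)}
knob top z 2200 [103.  123.1 124. ]
{'time_s': np.float64(17.1), 'position': array([ 0.5285, -0.1325,  0.0844]), 'tool_rot': array([-6.000e-04,  6.162e-01,  7.876e-01,  4.000e-04]), 'contact_force': array([ 1.9609,  0.2497, -9.5467]), 'grip_width': np.float64(0.0252)}
```

>>> send_rows(motion=[{"xyz": [0, 0, -0.5], "delta_rot": [0, 0, 0]}, {"xyz": [0, 0, -0.8], "delta_rot": [0, 0, 0]}, {"xyz": [0, 0, -1], "delta_rot": [0, 0, 0]}, {"xyz": [0, 0, -1], "delta_rot": [0, 0, 0]}, {"xyz": [0, 0, -1], "delta_rot": [0, 0, 0]}])

```text
time_s: 17.73
position: [0.5285, -0.1325, 0.0852]
tool_rot: [-0.001, 0.616, 0.788, 0.0]
contact_force: [4.1, -0.5, -14.8]
grip_width: 0.0253
```

```bash
python3 -c "
from knob import *
obs();knob('w13')"
```

```text
{'time_s': np.float64(17.725), 'position': array([ 0.5285, -0.1325,  0.0852]), 'tool_rot': array([-7.000e-04,  6.162e-01,  7.876e-01,  3.000e-04]), 'contact_force': array([  4.0829,  -0.5359, -14.7979]), 'grip_width': np.float64(0.0253)}
knob top z 2245 [102.8 123.9 124.8]
{'time_s': np.float64(17.775), 'position': array([ 0.5284, -0.1325,  0.0852]), 'tool_rot': array([-7.000e-04,  6.162e-01,  7.876e-01,  3.000e-04]), 'contact_force': array([  2.8842,  -0.6076, -13.6053]), 'grip_width': np.float64(0.0252)}
```

The force has jumped from about 10 N to 14 N, so the plunger is at its stop. I hold it and check for slip.

>>> send_rows(motion=[{"xyz": [0, 0, 0], "delta_rot": [0, 0, 0]}, {"xyz": [0, 0, 0], "delta_rot": [0, 0, 0]}, {"xyz": [0, 0, 0], "delta_rot": [0, 0, 0]}, {"xyz": [0, 0, 0], "delta_rot": [0, 0, 0]}, {"xyz": [0, 0, 0], "delta_rot": [0, 0, 0]}, {"xyz": [0, 0, 0], "delta_rot": [0, 0, 0]}, {"xyz": [0, 0, 0], "delta_rot": [0, 0, 0]}, {"xyz": [0, 0, 0], "delta_rot": [0, 0, 0]}])

```text
time_s: 18.77
position: [0.5285, -0.1325, 0.0852]
tool_rot: [-0.001, 0.616, 0.788, 0.0]
contact_force: [3.0, 0.0, -14.5]
grip_width: 0.0251
```

```bash
python3 -c "
from knob import *
obs();knob('w14'); save('scene','s14',(160,140,500,360),2.3)"
```

```text
{'time_s': np.float64(18.775), 'position': array([ 0.5285, -0.1325,  0.0852]), 'tool_rot': array([-7.000e-04,  6.161e-01,  7.876e-01,  3.000e-04]), 'contact_force': array([  2.985 ,   0.0433, -14.4739]), 'grip_width': np.float64(0.0251)}
knob top z 2267 [102.6 123.8 124.8]
{'time_s': np.float64(18.825), 'position': array([ 0.5285, -0.1325,  0.0852]), 'tool_rot': array([-7.000e-04,  6.161e-01,  7.876e-01,  4.000e-04]), 'contact_force': array([  2.9132,  -0.9031, -14.0059]), 'grip_width': np.float64(0.0252)}
```

View pics/s14.png

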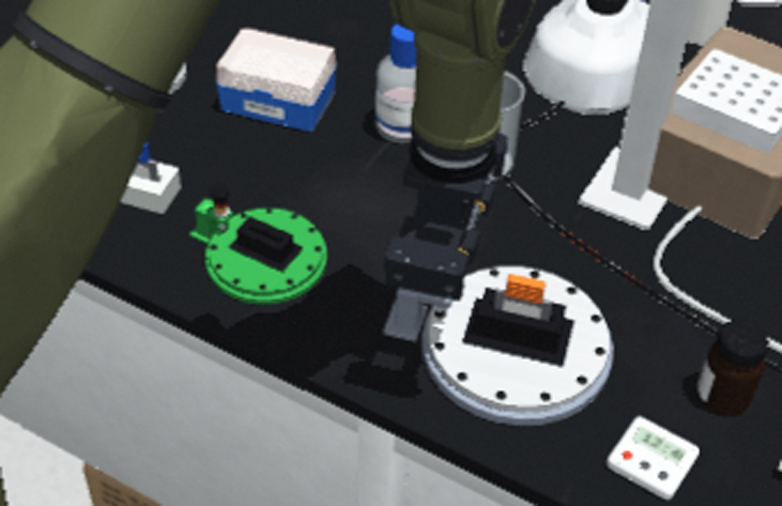

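View pics/w14.png

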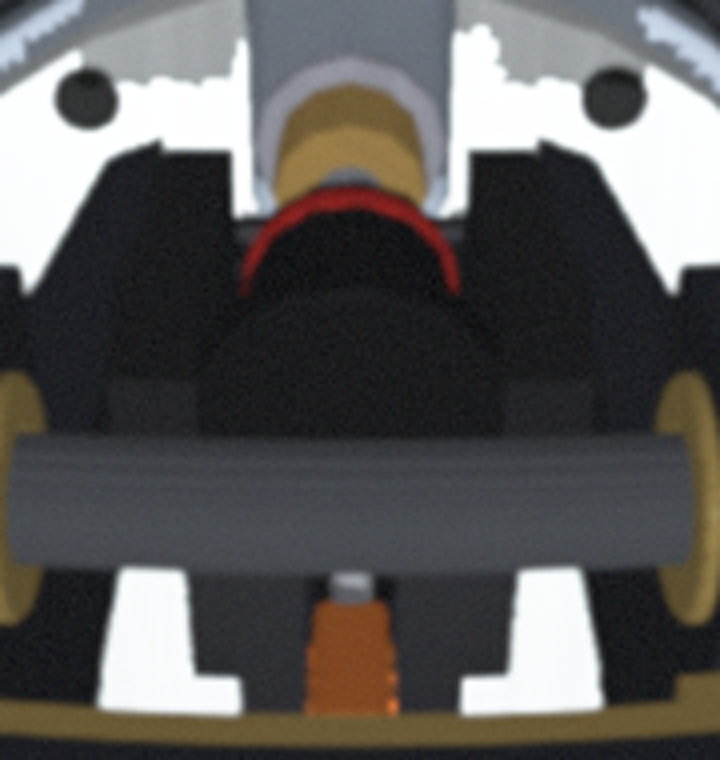

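The knob is up, with the brass barrel and the steel stem showing below the red band. The carrier is still upright in the block at (525,290), and the timer, the jar and the blue carrier have not moved. I hand in the job.

```bash
python3 -c "
from h import *
print(arm.close_job()); obs()"
```

```text
the job is handed in; nothing more can be done
None
the job is handed in; nothing more can be done
```

I moved the orange carrier from the white stand into the slot of the black block and let go of it. I then pulled the plunger knob up to its stop and handed the job in while holding it there, at about 18.8 s.

**Carrier:** it met the slot floor with the tool tip at 72.5 mm and about 5 N, as worked out beforehand. After release, the top of its grip measured about 102 mm, which is the height for fully home.

**Plunger:** the knob's top rose from 110.1 mm to about 124 mm and the tool rose 14.2 mm. The pull went from about 10 N to 14 N at the stop. It held for 1 s with no slip, at about 14 N and an unchanged 25 mm finger opening. I worked out that the pin is clear from this travel (14 mm against 8 mm seated) and did not see the pin itself.

**Disagreements:**
- The grip on the knob closed to 25 mm, not the 21 mm of its cylinder. The fingers seem to bear on the 29 mm flange, with the pads hooked just under it, but the knob followed the pull without slipping.
- The wrist camera and the fixed cameras differed by 1–1.5 mm, so I aligned the carrier by the wrist camera.

The last scene picture showed the timer, the jar and the blue carrier where they had been.

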